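# Lay out two bench places for a staining run

### The arm

A 6-joint arm with a two-finger parallel gripper is mounted at the origin on a cart in front of the work surface, level with it; the furniture and walls round the work are solid. World frame = base frame: x ahead of the robot, y to its left, z up, the work surface at z = 0. Lengths are in mm, angles in degrees, forces in N, time in s.
With the tool pointing down it reaches from about 350 to 850 mm from the base axis. Payload 8.1 kg.
Tool frame: the origin (TCP) lies midway between the tips of the shut fingers; the grasp point (between the pads) lies bot.grasp_offset behind it (bot.grasp_offset is the distance from the TCP to the grasp point, in mm); z points along the fingers, y is the direction in which the jaws open and shut (so a half turn about z gives the same grasp; the last joint's range is limited). The gripper opens to 85 mm and grips with 20 to 120 N. Pads are 22 mm wide; open, the fingers measure 114 mm over their backs; the gripper's body (76 mm by 85 mm) begins 54 mm behind the grasp point. The pads swing forward as they close: fully open they stand 13 mm farther back than shut.
Start: joints at [58.877, 7.471, 85.268, -0, 87.261, -4.893], TCP at [265.166, 538.231, 231.292] pointing down, gripper open.
Joint ranges: [-169.43, 169.43], [-51.17, 129.36], [1.28, 143.12], [-76.62, 256.62], [0, 156.53], [-152.29, 152.29]. Speed limits (degrees/s): [136.94, 136.94, 159.86, 180, 180, 180].

### API

Orientations are given as [roll, pitch, yaw] about the fixed x, y, z axes, in that order (R = Rz(yaw) Ry(pitch) Rx(roll)).
In Python, from station import monitor, cams, job_done, bot gives the robot as it stands.
- The arm moves only by the tool play_rows, never from a script. Its arguments are lists of equal length, an entry for each row: "rot": the turn, a rotation vector about the tool's x, y, z in rad, a list of three; "linear": the shift along the tool's x, y, z in cm, a list of three; "hand": the opening in per cent of the stroke, from 0 (shut) to 100 (fully open). In form: {"rot": [[wx, wy, wz], ...], "linear": [[tx, ty, tz], ...], "hand": [hand, ...]}. A call has 1 to 10 rows; each row shifts and turns the pose as measured when the row begins, along the tool's axes as they then stand; what a row does not reach is not made up. A row lasts 1/10 s, in which the tool goes at most 50 mm and 8.59 degrees, less where a joint would pass 70% of its speed; a pose out of reach is approached as far as the arm can. A call with a gripper value outside its range is refused whole. The fingers move at their own pace and stop on an object; "newtons" is the grip in N (left out, the last holds). Time passes only in rows, so rows that do not move let the fingers close. It gives the time, the measured TCP pose, the force and the opening at its end, in the units of the state.
- monitor.observe(): the state, without advancing time (a new reading comes with each control period).
- cams.grab_frame(name): name is "scene" or "top" or "wrist"; returns a dict with "pixels" (400x640x3 uint8, red, green, blue), "vertical_fov" (degrees; the focal length in pixels is half the picture's height over the tangent of half this angle, whatever the lens; pixels are square), "cx", "cy" (the principal point, pixels), "dist" ([k1, k2, p1, p2, k3] as OpenCV has them; the pictures are not rectified), "cam_to_world" (4x4, takes a point from camera to world coordinates). Camera axes: x right, y down, z forward; pixel columns grow to the right and rows downward; lengths in mm; the calibration is good to about 2 mm. A picture is of the moment at which its call begins. There is no depth.
- job_done(): hands the job in, once; it reports no verdict.
The state is a dict: "t": time; "joint_positions": joint angles; "qvel": joint speeds; "joint_efforts": joint torques, N m; "tool_pos": TCP position; "tool_rot": TCP orientation; "force": force on the tool from outside, world axes, zero at the start; "moment": the same for the moment, N m; "gripper_width": finger opening in mm.
Only numpy, scipy, OpenCV 4.12 (cv2) and the standard library are available. Lean on these libraries where they do the work, as an engineer would, in place of code of your own. Each camera call takes 0.05 s, during which the arm holds its last target.

### The job

Set out the bench for a staining run: on the grey mat, stand the red-capped bottle on the ring left of the glass beaker and the blue-capped bottle on the ring right of it, so that the beaker is between them; on the green mat, stack the loose petri dish squarely on top of the dish already there and stand the yellow-capped bottle on the ring behind that dish. Left, right and behind are as the robot sees them (behind is farther away). Centre each bottle on its ring, never tip the bottles, and leave the white-capped bottle, the tape roll and the timer where they are.

Things in the scene. Friction and masses are not known exactly. Their poses are not given: they have to be found in the camera images.
- red_bottle_mid (a point): white plastic reagent bottle with a red screw cap, standing upright, 87 mm high: body 40 mm across up to 70 mm, cap 26 mm across from 69 to 87 mm; the point is its centre, half-way up (43.5 mm above its underside); z is up; 40 to 100 g
- blue_bottle_mid (a point): white plastic reagent bottle with a blue screw cap, standing upright, 87 mm high: body 40 mm across up to 70 mm, cap 26 mm across from 69 to 87 mm; the point is its centre, half-way up (43.5 mm above its underside); z is up; 40 to 100 g
- yellow_bottle_mid (a point): white plastic reagent bottle with a yellow screw cap, standing upright, 87 mm high: body 40 mm across up to 70 mm, cap 26 mm across from 69 to 87 mm; the point is its centre, half-way up (43.5 mm above its underside); z is up; 40 to 100 g
- loose_dish_mid (a point): the loose, closed petri dish lying flat on the worktop with tan contents, at the start not on a mat; the solid part is 58 mm across and 12 mm high (its clear rim shows 62 by 14 mm); the point is its centre, 6 mm above its underside; z is up; 15 to 30 g
- wash_mat: light grey rubber mat fixed to the worktop, 90 (x) by 226 (y) by 3 mm thick; origin at its centre on the worktop; x points away from the robot and y to the left, turned by at most 0.25 rad. A clear glass beaker, 52 mm across and 68 mm high, is fixed at its centre. A white printed ring, 56 mm outside, lies on each side of the beaker: centres at y = +75 mm (left) and y = -75 mm (right), x = 0. The mat's top is at z = 3 mm
- plate_mat: green rubber mat fixed to the worktop, 156 (x) by 100 (y) by 3 mm thick; origin at its centre on the worktop; x points away from the robot and y to the left, turned by at most 0.25 rad. A petri dish (solid part 58 mm across, 12 mm high, so its top is 15 mm above the worktop) is fixed on its near half, centre at x = -40 mm, y = 0; a white printed ring, 56 mm outside, lies behind it, centre at x = +40 mm, y = 0. The mat's top is at z = 3 mm
- white_bottle_mid (a point): bystander: white reagent bottle with a white cap, 40 mm across, 82 mm high, standing between the mats; the point is its centre, 41 mm above the worktop; leave it alone
- tape_mid (a point): bystander: roll of tan tape, 52 mm across, 19 mm high, lying flat; the point is its centre; leave it alone
- bench_timer_mid (a point): bystander: white bench timer with coloured buttons, 62x62x18 mm; the point is its centre; leave it alone
Not all that is in view belongs to the job. Leave any brown or orange look-alike of the part that bears red_bottle_mid alone.

How it is judged (in metres and radians):
At the end, for the whole second after the job is handed in: Along each mat axis the red, blue and yellow bottles are within 12 mm of their ring centres (left of, right of the beaker; behind the dish), standing on the mats within 0.12 rad of upright; the loose dish lies flat on the fixed dish within 10 mm of its centre; all at rest (x of red_bottle_mid in the frame of wash_mat between -0.012 and 0.012 m and y of red_bottle_mid in the frame of wash_mat between 0.063 and 0.087 m and z of red_bottle_mid in the frame of wash_mat between 0.0405 and 0.0525 m and angle between each of red_bottle_mid, blue_bottle_mid, yellow_bottle_mid, loose_dish_mid's own z axis and vertical below 0.12 rad and x of blue_bottle_mid in the frame of wash_mat between -0.012 and 0.012 m and y of blue_bottle_mid in the frame of wash_mat between -0.087 and -0.063 m and z of blue_bottle_mid in the frame of wash_mat between 0.0405 and 0.0525 m and x of yellow_bottle_mid in the frame of plate_mat between 0.028 and 0.052 m and y of yellow_bottle_mid in the frame of plate_mat between -0.012 and 0.012 m and z of yellow_bottle_mid in the frame of plate_mat between 0.0405 and 0.0525 m and x of loose_dish_mid in the frame of plate_mat between -0.05 and -0.03 m and y of loose_dish_mid in the frame of plate_mat between -0.01 and 0.01 m and z of loose_dish_mid in the frame of plate_mat between 0.017 and 0.025 m and linear speed of each of red_bottle, blue_bottle, yellow_bottle, loose_dish below 0.02 m/s); the robot touches nothing.
It fails at once if a bystander (white-capped bottle, tape roll or timer) is moved by more than 20 mm (distance of any of white_bottle_mid, tape_mid, bench_timer_mid from where it was at the start of the episode above 0.02 m).
It fails at once if a bottle is tipped over (angle between any of red_bottle_mid, blue_bottle_mid, yellow_bottle_mid, white_bottle_mid's own z axis and vertical above 0.7 rad).
It also fails if it takes over 109 s, if anything falls off the work surface, if the arm or the gripper's body presses on something with over 40 N, if the wrist force passes 120 N, or if a joint passes its speed limit or range.

## Working session

There is one attempt and no reset: what is moved stays moved. The work goes in short steps, Python scripts to look and compute and a tool call to move; the robot and the scene stay as the last step left them, time stands still between calls to the robot, and variables do not carry over. Pictures are saved under pics/ and viewed, and the job is handed in when it is done.

Besides the shell and the picture viewer there is one more tool, called after "Call:" as name(argument=value, ...) on one line, values as JSON. play_rows: Moves the arm, as the interface text tells. Its arguments: {"type":"object","properties":{"rot":{"type":"array","items":{"type":"array","items":{"type":"number"}}},"linear":{"type":"array","items":{"type":"array","items":{"type":"number"}}},"hand":{"type":"array","items":{"type":"number"}},"newtons":{"type":"number"}},"required":["rot","linear","hand"]}

```bash
ls; mkdir -p pics
python3 - <<'E'
from station import monitor, cams, job_done, bot
import cv2
print(monitor.observe()); print(bot.grasp_offset)
for n in ["scene","top","wrist"]:
    f=cams.grab_frame(n); cv2.imwrite(f"pics/{n}0.png",f["pixels"][:,:,::-1]); print(n,f["vertical_fov"],f["cx"],f["cy"],f["dist"],f["cam_to_world"])
E
```

```text
pics
{'t': 0.0, 'joint_positions': array([ 5.88775295e+01,  7.51529742e+00,  8.53298352e+01, -6.72846135e-04,
        8.72639137e+01, -4.89259725e+00]), 'qvel': array([-0.06907408, -0.03252829,  0.00206037,  0.0851331 , -0.02508339,
       -0.12677188]), 'joint_efforts': array([ 3.17658414e-03, -5.69415128e+01, -5.00544369e+01,  1.69812017e-05,
        1.52349402e-02, -3.95565462e-05]), 'tool_pos': array([264.86851454, 537.73815544, 230.23716031]), 'tool_rot': array([-1.79891294e+02, -8.63078818e-03,  1.53770151e+02]), 'force': array([-1.14706913, -0.60834011, -0.3247732 ]), 'moment': array([-0.02178882, -0.0678462 , -0.01442699]), 'gripper_width': 85.39476968392368}
18.700000000000003
scene 45.33103422587933 330.2762081077872 197.9638354072211 [-0.05270394  0.          0.          0.          0.        ] [[ 7.62749938e-01 -4.74727796e-01  4.39142404e-01 -3.53681406e+01]
 [-6.46450461e-01 -5.78329279e-01  4.97631436e-01 -6.91683733e+02]
 [ 1.77294355e-02 -6.63452157e-01 -7.48008625e-01  9.73340947e+02]
 [ 0.00000000e+00  0.00000000e+00  0.00000000e+00  1.00000000e+00]]
top 54.270717693398204 320.7005101891669 193.25807057359125 [-0.05081401  0.          0.          0.          0.        ] [[-2.33252796e-02 -9.95183241e-01  9.52168505e-02  4.06025223e+02]
 [-9.99660937e-01  2.21151114e-02 -1.37452831e-02 -5.80260226e+01]
 [ 1.15733441e-02 -9.55051785e-02 -9.95361652e-01  1.11842075e+03]
 [ 0.00000000e+00  0.00000000e+00  0.00000000e+00  1.00000000e+00]]
wrist 59.0694253071964 318.35596194836626 198.7342071590241 [-0.05959791  0.          0.          0.          0.        ] [[ 4.42251294e-01  8.60096416e-01  2.54259606e-01  1.99845054e+02]
 [ 8.96889835e-01 -4.23615935e-01 -1.27036074e-01  5.71056207e+02]
 [-1.55485150e-03  2.84224724e-01 -9.58756428e-01  3.73697355e+02]
 [ 0.00000000e+00  0.00000000e+00  0.00000000e+00  1.00000000e+00]]
```

View pics/scene0.png

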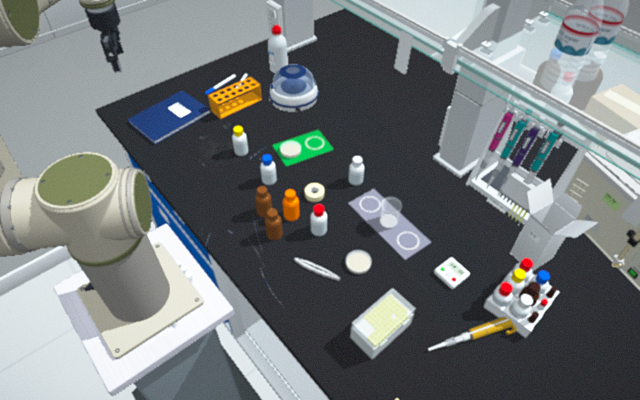

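View pics/top0.png

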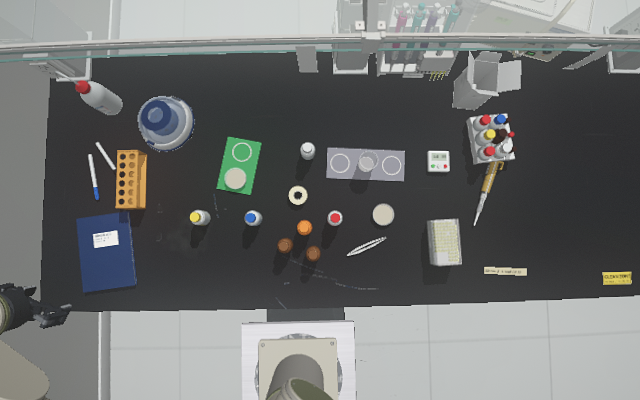

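View pics/wrist0.png

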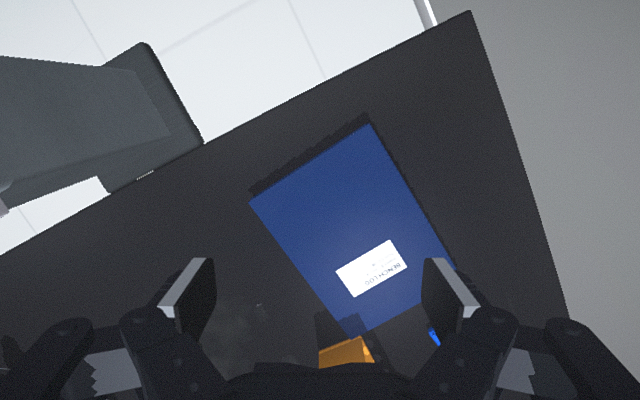

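The top view has a red cap at about (335,218), blue at (253,218), yellow at (197,217) and the loose dish at (383,214). The grey mat is at (366,164) and the green mat at (239,166). Candidates for "red":
- **(335,218):** white body with a red cap, standing free.
- **(305,228), (285,245), (313,253):** orange and brown look-alikes.
- **(485,120), (490,152):** red caps in the rack at right.
- **(83,88):** a squeeze bottle.

Only (335,218) fits the description. I'll enlarge and measure.

```bash
cat > h.py <<'E'
from station import monitor, cams, bot
import cv2, numpy as np
def grab(n,save=None):
    f=cams.grab_frame(n)
    if save: cv2.imwrite(save,f["pixels"][:,:,::-1])
    return f
def K(f):
    fl=200/np.tan(np.radians(f["vertical_fov"]/2)); return np.array([[fl,0,f["cx"]],[0,fl,f["cy"]],[0,0,1.]])
def toworld(f,px,z):
    p=cv2.undistortPoints(np.array(px,float).reshape(-1,1,2),K(f),np.array(f["dist"])).reshape(-1,2)
    T=f["cam_to_world"]; d=np.c_[p,np.ones(len(p))]@T[:3,:3].T; o=T[:3,3]
    return o+d*((z-o[2])/d[:,2])[:,None]
def topix(f,P):
    T=np.linalg.inv(f["cam_to_world"]); r,_=cv2.Rodrigues(T[:3,:3])
    return cv2.projectPoints(np.array(P,float).reshape(-1,1,3),r,T[:3,3],K(f),np.array(f["dist"]))[0].reshape(-1,2)
def blobs(mask,amin=20):
    n,l,s,c=cv2.connectedComponentsWithStats(mask.astype(np.uint8)); return [(c[i].round(2),s[i]) for i in range(1,n) if s[i][4]>=amin]
def hsv(f): return cv2.cvtColor(f["pixels"],cv2.COLOR_RGB2HSV)
def show(f,x0,y0,x1,y1,k,name,pts=()):
    c=cv2.resize(f["pixels"][y0:y1,x0:x1,::-1],None,fx=k,fy=k,interpolation=cv2.INTER_CUBIC)
    for p in pts: cv2.circle(c,(int((p[0]-x0+.5)*k),int((p[1]-y0+.5)*k)),3,(255,0,255),-1)
    cv2.imwrite(name,c)
E
python3 - <<'E'
from h import *
for n,b in (("top",(180,120,420,270)),("scene",(220,115,460,285))):
    f=grab(n); show(f,*b,3.3,f"pics/{n}1.png")
    H=hsv(f); h,s,v=H[...,0],H[...,1],H[...,2]
    for nm,m in (("red",((h<6)|(h>172))&(s>150)&(v>110)),("blue",(h>100)&(h<125)&(s>140)&(v>90)),("yel",(h>22)&(h<34)&(s>150)&(v>110)),("green",(h>50)&(h<75)&(s>120)&(v>70)),("pale",(s<70)&(v>110))):
        for c,st in blobs(m,15):
            if b[0]<c[0]<b[2] and b[1]<c[1]<b[3]: print(n,nm,c,st, toworld(f,[c],87 if nm in("red","blue","yel") else 3)[0].round(1))
E
```

```text
top red [335.05 217.44] [331 214   9   8  61] [ 439.7 -108.7   87. ]
top blue [250.19 217.22] [246 213  10   9  67] [445.3 115.3  87. ]
top yel [196.89 216.67] [193 213   7   9  18] [449.8 256.5  87. ]
top green [239.37 164.69] [ 217  137   45   58 1093] [600.9 159.8   3. ]
top green [241.58 151.35] [234 144  16  16 185] [640.  153.3   3. ]
top pale [241.61 151.97] [232 143  20  19  93] [638.2 153.2   3. ]
top pale [307.24 149.8 ] [300 142  15  17 193] [640.3 -37.3   3. ]
top pale [365.1  163.97] [ 326  147   79   34 2370] [ 595.1 -204.1    3. ]
top pale [234.99 178.04] [225 168  21  21 373] [562.3 172.5   3. ]
top pale [297.56 194.75] [288 186  20  19 245] [509.9  -6.9   3. ]
top pale [383.   214.06] [373 204  21  22 375] [ 448.9 -250.6    3. ]
top pale [201.76 216.61] [192 210  18  15 138] [453.2 268.2   3. ]
top pale [254.26 217.5 ] [245 210  17  16 117] [447.5 117.8   3. ]
top pale [334.21 217.77] [328 210  15  16 106] [ 441.6 -110.4    3. ]
top pale [365.51 246.25] [347 237  39  19 194] [ 358.6 -197.3    3. ]
scene red [318.29 208.88] [313 203  12  13 117] [ 439.7 -110.6   87. ]
[... 378 characters left out ...]
42.8] [306 138   4  10  15] [623.8 168.    3. ]
scene pale [290.08 149.19] [280 142  21  16 267] [567.2 177.6   3. ]
scene pale [356.31 170.23] [349 155  16  30 395] [660.4 -12.5   3. ]
scene pale [268.46 173.28] [260 161  17  24 301] [459.4 136.3   3. ]
scene pale [314.15 191.51] [304 182  21  20 338] [ 5.154e+02 -1.000e-01  3.000e+00]
scene pale [389.87 222.43] [ 348  189   83   71 2579] [ 599.1 -209.4    3. ]
scene pale [318.77 223.84] [310 211  18  25 336] [453.5 -95.4   3. ]
scene pale [358.14 261.1 ] [345 250  27  24 506] [ 454.  -245.6    3. ]
scene pale [316.28 268.06] [294 257  46  24 338] [ 363.1 -196.3    3. ]
scene pale [451.77 272.14] [434 257  37  32 663] [ 606.  -413.4    3. ]
```

View pics/top1.png

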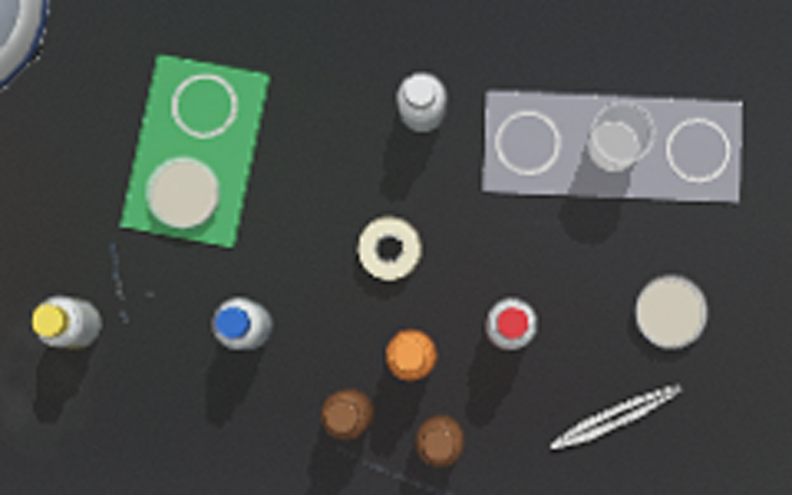

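View pics/scene1.png

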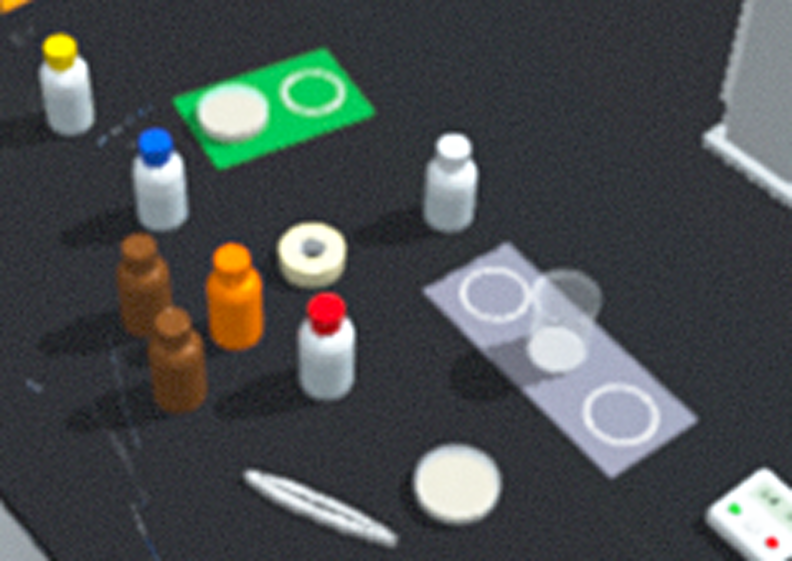

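The crops confirm it: the white-bodied red-capped bottle at top pixel (335,217) is the one. The orange and brown ones are separate, and the loose dish is at (383,214), clear of the mats. Next are the mat frames and refined centres.

```bash
cat > m.py <<'E'
from h import *
def rect(f,mask,z=3):
    cs,_=cv2.findContours(mask.astype(np.uint8),cv2.RETR_EXTERNAL,cv2.CHAIN_APPROX_NONE)
    c=max(cs,key=cv2.contourArea).reshape(-1,2)
    return cv2.minAreaRect(toworld(f,c,z)[:,:2].astype(np.float32))
def ring(f,cx,cy,mask,z=3,r=16):
    ys,xs=np.nonzero(mask); k=(np.hypot(xs-cx,ys-cy)<r); W=toworld(f,np.c_[xs[k],ys[k]],z)[:,:2]
    return cv2.minEnclosingCircle(W.astype(np.float32)),W.mean(0),k.sum()
E
python3 - <<'E'
from m import *
for n in ("top","scene"):
    f=grab(n);H=hsv(f).astype(int); h,s,v=H[...,0],H[...,1],H[...,2]
    g=(h>45)&(h<80)&(s>80)&(v>60)
    print(n,"green",rect(f,g))
    T=n=="top"
    box=np.zeros_like(g); 
    if T: box[142:186,322:410]=1
    else: box[185:265,344:436]=1
    m=(s<60)&(v>105)&box; print("grey",rect(f,m))
    br=(s<60)&(v>165)&box   # ring white
    for nm,(cx,cy) in (("L",(340,163.5) if T else (370,204)),("R",(391.5,165.5) if T else (408,240))):
        k=(np.hypot(np.arange(640)[None]-cx,np.arange(400)[:,None]-cy)<(12 if T else 17))
        th=np.percentile(v[k&box],80); mm=k&box&(v>th)&(s<60)
        print("ring",nm,th,ring(f,cx,cy,mm))
    cx,cy=(241.6,151.9) if T else (314.5,143)
    print("gring",ring(f,cx,cy,(s<110)&(v>130),r=12 if T else 14))
    for nm,(cx,cy),z in (("fixdish",(235,177.5) if T else (290,149),17),("loose",(383,214) if T else (358,261.5),14)):
        print(nm,ring(f,cx,cy,(s<70)&(v>110),z,14 if T else 16))
    for nm,m,(cx,cy) in (("red",((h<8)|(h>170))&(s>120)&(v>90),(335,217.4) if T else (318.3,208.5)),("blue",(h>98)&(h<128)&(s>110)&(v>80),(250,217) if T else (266.6,158.6)),("yel",(h>20)&(h<36)&(s>90)&(v>90),(195,217) if T else (237.7,130))):
        print(nm,ring(f,cx,cy,m,87,8))
E
```

```text
top green ((600.558837890625, 161.52813720703125), (103.31903076171875, 158.37120056152344), 77.89097595214844)
grey ((595.8794555664062, -204.7478485107422), (226.11305236816406, 91.26273345947266), 86.31895446777344)
ring L 183.0 (((599.7203979492188, -129.82846069335938), 28.4285888671875), array([ 598.264553  , -130.40273127]), np.int64(87))
ring R 176.0 (((590.8721923828125, -279.9445495605469), 28.908550262451172), array([ 589.45952663, -279.66380586]), np.int64(86))
gring (((639.3937377929688, 153.7046356201172), 29.8904972076416), array([639.41570828, 153.01853955]), np.int64(135))
fixdish (((560.2213745117188, 169.92176818847656), 31.290996551513672), array([560.26948154, 169.70868779]), np.int64(372))
loose (((448.3300476074219, -249.0222930908203), 31.06296157836914), array([ 448.47455202, -248.68738222]), np.int64(375))
red (((439.7218933105469, -108.35062408447266), 12.196415901184082), array([ 439.96589907, -108.22934931]), np.int64(67))
blue (((445.9049377441406, 115.77189636230469), 13.51253890991211), array([445.07620813, 115.84278523]), np.int64(76))
yel (((449.3025
[... 596 characters left out ...]
2, 155.0861358642578), 30.423686981201172), array([638.40958959, 153.55736602]), np.int64(82))
fixdish (((558.7085571289062, 165.22384643554688), 34.01079177856445), array([558.5886633 , 165.01690674]), np.int64(266))
loose (((449.0695495605469, -250.75733947753906), 34.2575798034668), array([ 448.49253282, -250.59473012]), np.int64(508))
red (((438.95074462890625, -112.2023696899414), 20.911479949951172), array([ 439.64571433, -111.09544369]), np.int64(125))
blue (((443.4697265625, 112.06436157226562), 23.373620986938477), array([444.44587562, 112.69816946]), np.int64(114))
yel (((446.1014404296875, 259.5042724609375), 25.189767837524414), array([448.74778214, 259.1384385 ]), np.int64(106))
```

Measured, with sizes matching the spec (mats about 226×91 and 158×103, rings about 29 mm radius, dish 31 mm radius):

| Item | x | y |
|---|---|---|
| red bottle | 440 | -109 |
| blue bottle | 445 | 115 |
| yellow bottle | 449.5 | 261 |
| loose dish | 448.5 | -249.5 |
| left ring, grey mat (yaw -3.4°) | 600 | -130 |
| right ring, grey mat | 591 | -280 |
| fixed dish, green mat (yaw -11.8°) | 561 | 169.6 |
| ring, green mat | 639.6 | 153.4 |

I'll start with yellow, and write a helper that turns a world target into tool-frame rows.

```bash
cat > nav.py <<'E'
import sys, numpy as np
from station import monitor
from scipy.spatial.transform import Rotation as R
# usage: nav.py x y z yaw nrows -> total shift & rows (tool axes, cm / rad)
def main(x,y,z,yaw,n):
    o=monitor.observe(); p=o["tool_pos"]; Rm=R.from_euler("xyz",o["tool_rot"],degrees=True)
    Rt=R.from_euler("xyz",[180,0,yaw],degrees=True); n=int(n)
    rv=(Rm.inv()*Rt).as_rotvec(); d=(np.array([x,y,z])-p)
    print("t",round(o["t"],2),"pos",p.round(1),"rot",o["tool_rot"].round(2),"w",round(o["gripper_width"],1),"F",o["force"].round(1))
    print("d world",d.round(1),"rotvec",rv.round(3),"lin total cm (cur frame)",(Rm.inv().apply(d)/10).round(2))
    print("rot row",(rv/n).round(3).tolist())
    print("lin",[(( Rm*R.from_rotvec(rv*k/n)).inv().apply(d/n)/10).round(1).tolist() for k in range(n)])
main(*map(float,sys.argv[1:]))
E
python3 nav.py 449.5 261 190 168.2 10
```

```text
t 0.35 pos [265.1 538.1 231. ] rot [-179.97   -0.    153.77] w 85.2 F [-0.1  0.5  0.1]
d world [ 184.4 -277.1  -41. ] rotvec [-0.    -0.    -0.252] lin total cm (cur frame) [-28.79 -16.71   4.11]
rot row [-0.0, -0.0, -0.025]
lin [[-2.9, -1.7, 0.4], [-2.8, -1.7, 0.4], [-2.8, -1.8, 0.4], [-2.7, -1.9, 0.4], [-2.7, -2.0, 0.4], [-2.6, -2.0, 0.4], [-2.6, -2.1, 0.4], [-2.5, -2.1, 0.4], [-2.5, -2.2, 0.4], [-2.4, -2.3, 0.4]]
```

Call:
play_rows(rot=[[0, 0, -0.025], [0, 0, -0.025], [0, 0, -0.025], [0, 0, -0.025], [0, 0, -0.025], [0, 0, -0.025], [0, 0, -0.025], [0, 0, -0.025], [0, 0, -0.025], [0, 0, -0.025]], linear=[[-2.9, -1.7, 0.4], [-2.8, -1.7, 0.4], [-2.8, -1.8, 0.4], [-2.7, -1.9, 0.4], [-2.7, -2.0, 0.4], [-2.6, -2.0, 0.4], [-2.6, -2.1, 0.4], [-2.5, -2.1, 0.4], [-2.5, -2.2, 0.4], [-2.4, -2.3, 0.4]], hand=[100, 100, 100, 100, 100, 100, 100, 100, 100, 100], newtons=40)

```text
t: 1.35
tool_pos: [453.5, 256.2, 190.4]
tool_rot: [179.8, 0.1, 169.1]
force: [0.6, 0.8, 0.2]
gripper_width: 85.4
```

```bash
python3 nav.py 449.5 261 190 168.2 3
python3 - <<'E'
from h import *
f=grab("wrist","pics/w1.png")
H=hsv(f); h,s,v=[H[...,i] for i in range(3)]
for c,st in blobs((h>20)&(h<36)&(s>110)&(v>90),100): print(c,st,toworld(f,[c],87)[0].round(1), topix(f,[[449.5,261,87]]).round(1))
E
```

```text
t 1.35 pos [453.5 256.2 190.4] rot [1.7980e+02 8.0000e-02 1.6909e+02] w 85.4 F [0.6 0.8 0.2]
d world [-4.   4.8 -0.4] rotvec [0.003 0.001 0.016] lin total cm (cur frame) [0.48 0.4  0.04]
rot row [0.001, 0.0, 0.005]
lin [[0.2, 0.1, 0.0], [0.2, 0.1, 0.0], [0.2, 0.1, 0.0]]
[326.44 188.75] [ 310  169   34   40 1113] [447.9 264.6  87. ] [[321.9 191.7]]
[566.2  244.95] [ 536  170   67  158 5695] [528.6 441.8  87. ] [[321.9 191.7]]
[510.94 228.74] [ 503  172   16  128 1556] [505.7 397.4  87. ] [[321.9 191.7]]
```

View pics/w1.png

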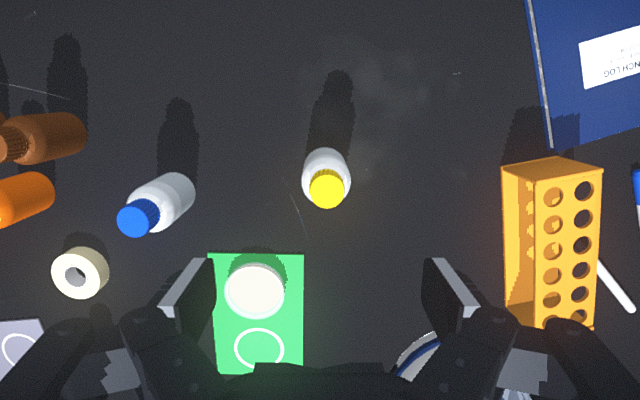

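The wrist view shows the yellow cap at (327,189), which works out to about (448,264) and agrees with the top view. I'll target (448.5, 263).

```bash
python3 nav.py 448.5 263 40 168.2 6
```

```text
t 1.4 pos [455.6 252.2 189.6] rot [1.7997e+02 1.5000e-01 1.6907e+02] w 85.2 F [ 1.8 -3.5 -1.1]
d world [  -7.1   10.8 -149.6] rotvec [0.001 0.003 0.015] lin total cm (cur frame) [ 0.94  0.92 14.96]
rot row [0.0, 0.0, 0.003]
lin [[0.2, 0.2, 2.5], [0.2, 0.2, 2.5], [0.2, 0.2, 2.5], [0.2, 0.2, 2.5], [0.2, 0.2, 2.5], [0.2, 0.2, 2.5]]
```

Call:
play_rows(rot=[[0, 0, 0.01], [0, 0, 0.005], [0, 0, 0], [0, 0, 0], [0, 0, 0], [0, 0, 0]], linear=[[0.5, 0.5, 0.5], [0.4, 0.4, 1], [0, 0, 2], [0, 0, 2], [0, 0, 2], [0, 0, 0]], hand=[100, 100, 100, 100, 100, 100])

```text
t: 2.0
tool_pos: [445.8, 266.5, 110.0]
tool_rot: [179.9, 0.1, 168.1]
force: [-0.4, -0.1, -0.9]
gripper_width: 85.3
```

```bash
python3 nav.py 448.5 263 26 168.2 4
```

```text
t 2.0 pos [445.8 266.5 110. ] rot [1.7989e+02 1.0000e-01 1.6807e+02] w 85.3 F [-0.4 -0.1 -0.9]
d world [  2.7  -3.5 -84. ] rotvec [ 0.002  0.002 -0.002] lin total cm (cur frame) [-0.32 -0.3   8.4 ]
rot row [0.0, 0.0, -0.001]
lin [[-0.1, -0.1, 2.1], [-0.1, -0.1, 2.1], [-0.1, -0.1, 2.1], [-0.1, -0.1, 2.1]]
```

Call:
play_rows(rot=[[0, 0, 0], [0, 0, 0], [0, 0, 0], [0, 0, 0], [0, 0, 0], [0, 0, 0]], linear=[[-0.3, -0.3, 0.5], [0, 0, 2], [0, 0, 2], [0, 0, 2], [0, 0, 1.0], [0, 0, 0]], hand=[100, 100, 100, 100, 100, 100])

```text
t: 2.6
tool_pos: [449.9, 267.5, 36.9]
tool_rot: [179.6, 0.4, 168.3]
force: [-0.2, 0.4, 0.4]
gripper_width: 85.6
```

```bash
python3 nav.py 448.5 263 26 168.2 1
```

```text
t 2.6 pos [449.9 267.5  36.9] rot [179.62   0.41 168.32] w 85.6 F [-0.2  0.4  0.4]
d world [ -1.4  -4.5 -10.9] rotvec [0.007 0.007 0.002] lin total cm (cur frame) [ 0.06 -0.48  1.08]
rot row [0.007, 0.007, 0.002]
lin [[0.1, -0.5, 1.1]]
```

Call:
play_rows(rot=[[0.007, 0.007, 0], [0, 0, 0], [0, 0, 0]], linear=[[0.1, -0.5, 1.0], [0, 0, 0.2], [0, 0, 0]], hand=[100, 100, 100])

```text
t: 2.9
tool_pos: [449.6, 263.4, 26.6]
tool_rot: [179.9, 0.1, 168.3]
force: [0.2, -0.8, 0.9]
gripper_width: 85.2
```

```bash
python3 nav.py 448.5 263 26 168.2 1
python3 - <<'E'
from h import *
f=grab("wrist","pics/w2.png")
f=grab("scene"); show(f,190,80,350,200,5,"pics/s2.png")
E
```

```text
t 2.9 pos [449.6 263.4  26.6] rot [1.7994e+02 1.5000e-01 1.6835e+02] w 85.2 F [ 0.2 -0.8  0.9]
d world [-1.1 -0.4 -0.6] rotvec [0.001 0.003 0.003] lin total cm (cur frame) [ 0.1  -0.06  0.06]
rot row [0.001, 0.003, 0.003]
lin [[0.1, -0.1, 0.1]]
```

View pics/w2.png

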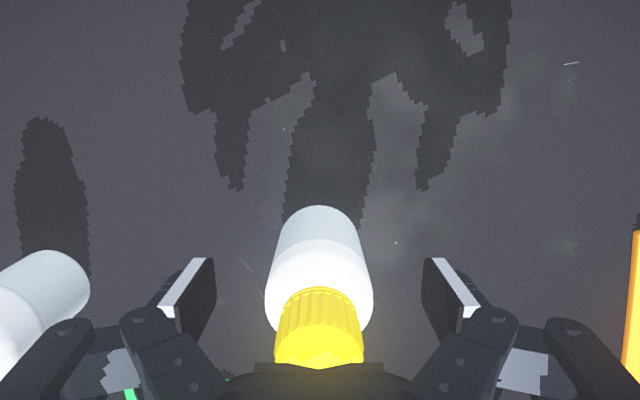

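View pics/s2.png

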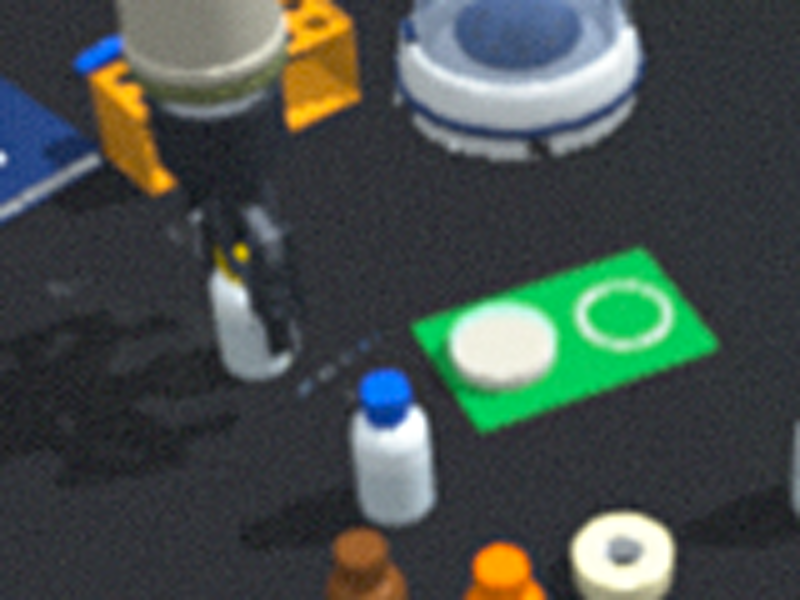

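The bottle sits centred between the pads at column 319, with the pads at 213 and 424. I'll close the gripper.

Call:
play_rows(rot=[[0, 0, 0], [0, 0, 0], [0, 0, 0], [0, 0, 0], [0, 0, 0], [0, 0, 0], [0, 0, 0]], linear=[[0, 0, 0], [0, 0, 0], [0, 0, 0], [0, 0, 0], [0, 0, 0], [0, 0, 0], [0, 0, 0]], hand=[30, 30, 30, 30, 30, 30, 30], newtons=40)

```text
t: 3.7
tool_pos: [450.6, 264.0, 28.3]
tool_rot: [179.9, 0.3, 168.3]
force: [-0.3, -0.2, -0.4]
gripper_width: 37.8
```

Call:
play_rows(rot=[[0, 0, 0], [0, 0, 0], [0, 0, 0], [0, 0, 0], [0, 0, 0], [0, 0, 0], [0, 0, 0]], linear=[[0, 0, 0], [0, 0, -1], [0, 0, -2], [0, 0, -2], [0, 0, -2], [0, 0, -2], [0, 0, 0]], hand=[30, 30, 30, 30, 30, 30, 30])

```text
t: 4.4
tool_pos: [449.1, 263.4, 123.4]
tool_rot: [179.9, 0.2, 168.3]
force: [0.7, 1.0, -0.7]
gripper_width: 38.3
```

```bash
python3 nav.py 639.6 153.4 115 168.2 9
python3 - <<'E'
from h import *
f=grab("wrist","pics/w3.png")
f=grab("scene"); show(f,190,80,350,200,5,"pics/s3.png")
E
```

```text
t 4.4 pos [449.1 263.4 123.4] rot [1.7992e+02 1.7000e-01 1.6834e+02] w 38.3 F [ 0.7  1.  -0.7]
d world [ 190.5 -110.    -8.4] rotvec [0.001 0.003 0.003] lin total cm (cur frame) [-20.87  -6.92   0.89]
rot row [0.0, 0.0, 0.0]
lin [[-2.3, -0.8, 0.1], [-2.3, -0.8, 0.1], [-2.3, -0.8, 0.1], [-2.3, -0.8, 0.1], [-2.3, -0.8, 0.1], [-2.3, -0.8, 0.1], [-2.3, -0.8, 0.1], [-2.3, -0.8, 0.1], [-2.3, -0.8, 0.1]]
```

View pics/w3.png

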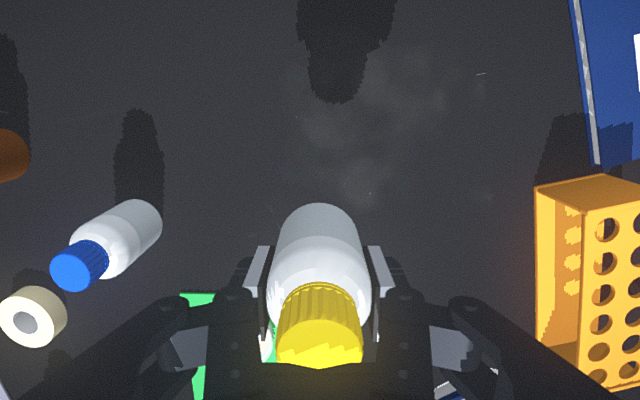

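View pics/s3.png

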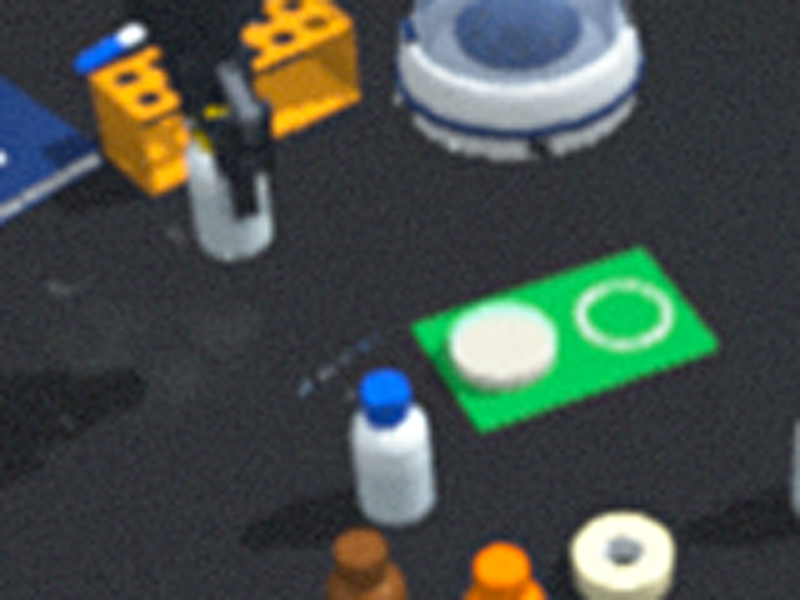

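The bottle is lifted and upright in the jaws. I'll carry it to the green ring.

Call:
play_rows(rot=[[0, 0, 0], [0, 0, 0], [0, 0, 0], [0, 0, 0], [0, 0, 0], [0, 0, 0], [0, 0, 0], [0, 0, 0], [0, 0, 0], [0, 0, 0]], linear=[[-2.3, -0.8, 0], [-2.3, -0.8, 0], [-2.3, -0.8, 0], [-2.3, -0.8, 0], [-2.3, -0.8, 0], [-2.3, -0.8, 0], [-2.3, -0.8, 0], [-2.3, -0.8, 0], [-1.6, -0.5, 0], [0, 0, 0]], hand=[30, 30, 30, 30, 30, 30, 30, 30, 30, 30])

```text
t: 5.5
tool_pos: [625.4, 148.1, 99.7]
tool_rot: [-179.3, -1.4, 168.4]
force: [-1.2, 0.1, -0.3]
gripper_width: 38.3
```

```bash
python3 nav.py 639.6 153.4 34 168.2 4
```

```text
t 5.5 pos [625.4 148.1  99.7] rot [-179.31   -1.39  168.45] w 38.3 F [-1.2  0.1 -0.3]
d world [ 14.2   5.3 -65.7] rotvec [-0.012 -0.024  0.005] lin total cm (cur frame) [-1.45  0.88  6.53]
rot row [-0.003, -0.006, 0.001]
lin [[-0.4, 0.2, 1.6], [-0.4, 0.2, 1.6], [-0.3, 0.2, 1.6], [-0.3, 0.2, 1.6]]
```

Call:
play_rows(rot=[[-0.006, -0.012, 0], [-0.006, -0.01, 0], [0, 0, 0], [0, 0, 0], [0, 0, 0], [0, 0, 0]], linear=[[-0.7, 0.4, 0], [-0.6, 0.4, 0], [0, 0, 1], [0, 0, 1.5], [0, 0, 1], [0, 0, 0]], hand=[30, 30, 30, 30, 30, 30])

```text
t: 6.1
tool_pos: [635.7, 155.9, 57.0]
tool_rot: [-180.0, -0.4, 168.6]
force: [-0.7, -1.1, -1.1]
gripper_width: 37.9
```

```bash
python3 nav.py 639.6 153.4 31 168.2 3;python3 - <<'E'
from m import *
f=grab("top","pics/t4.png"); show(f,190,110,310,200,6,"pics/t4c.png",topix(f,[[639.6,153.4,3]]))
H=hsv(f); h,s,v=[H[...,i] for i in range(3)]
for c,st in blobs((h>20)&(h<36)&(s>110)&(v>90),10): print(c,st,toworld(f,[c],87+35)[0].round(1))
E
```

```text
t 6.1 pos [635.7 155.9  57. ] rot [-179.96   -0.41  168.58] w 37.9 F [-0.7 -1.1 -1.1]
d world [  3.9  -2.5 -26. ] rotvec [-0.001 -0.007  0.007] lin total cm (cur frame) [-0.45 -0.17  2.6 ]
rot row [-0.0, -0.002, 0.002]
lin [[-0.1, -0.1, 0.9], [-0.1, -0.1, 0.9], [-0.1, -0.1, 0.9]]
[489.62 134.16] [484 129  12  11  94] [ 648.5 -522.3  122. ]
[495.27 173.05] [488 161  16  32  74] [ 544.3 -530.2  122. ]
[487.63 176.89] [482 162  13  29 107] [ 534.6 -509.   122. ]
[616.25 277.6 ] [603 271  28  14 343] [ 262.  -841.5  122. ]
```

View pics/t4c.png

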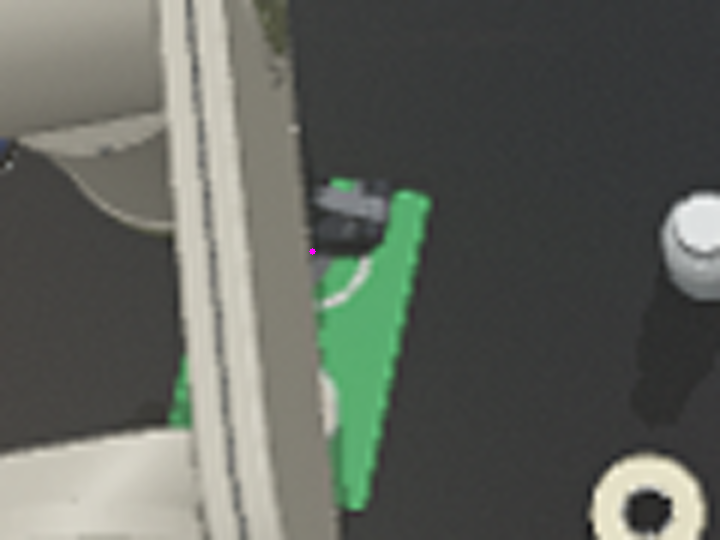

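Call:
play_rows(rot=[[0, -0.007, 0.007], [0, 0, 0], [0, 0, 0], [0, 0, 0], [0, 0, 0]], linear=[[-0.4, -0.2, 0.3], [0, 0, 0.7], [0, 0, 0.7], [0, 0, 0.3], [0, 0, 0]], hand=[30, 30, 30, 30, 30])

```text
t: 6.65
tool_pos: [640.6, 153.0, 37.1]
tool_rot: [180.0, 0.1, 168.1]
force: [0.1, -0.8, -1.1]
gripper_width: 38.4
```

```bash
python3 nav.py 639.6 153.4 31 168.2 1;python3 - <<'E'
from m import *
f=grab("wrist","pics/w5.png"); f=grab("scene");show(f,240,80,360,170,6,"pics/s5c.png",topix(f,[[639.6,153.4,3]]))
E
```

```text
t 6.65 pos [640.6 153.   37.1] rot [1.7999e+02 1.5000e-01 1.6813e+02] w 38.4 F [ 0.1 -0.8 -1.1]
d world [-1.   0.4 -6.1] rotvec [ 0.     0.003 -0.001] lin total cm (cur frame) [0.11 0.02 0.61]
rot row [0.0, 0.003, -0.001]
lin [[0.1, 0.0, 0.6]]
```

View pics/w5.png

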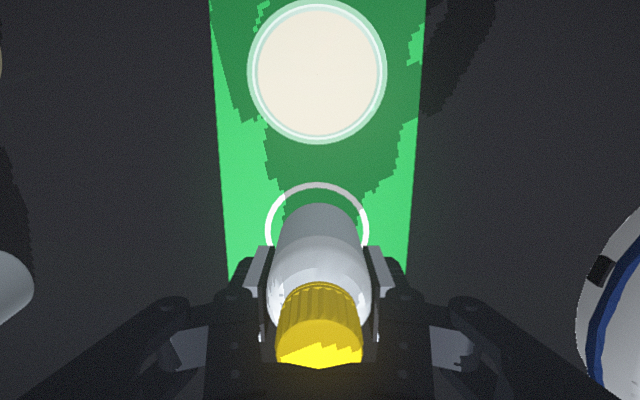

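View pics/s5c.png

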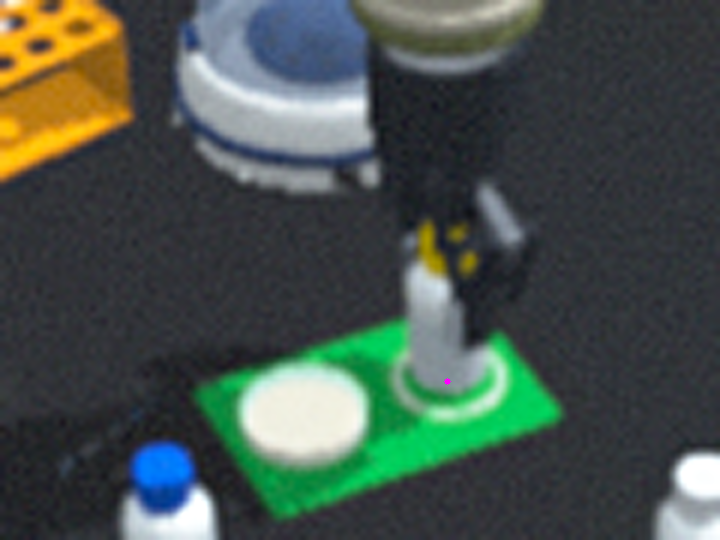

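In the wrist view the ring (centre about column 317) is concentric with the bottle (column 319). I'll lower until contact, then release.

Call:
play_rows(rot=[[0, 0, 0], [0, 0, 0], [0, 0, 0]], linear=[[0, 0, 0.4], [0, 0, 0.2], [0, 0, 0]], hand=[30, 30, 30])

```text
t: 7.05
tool_pos: [641.5, 153.2, 32.1]
tool_rot: [180.0, 0.3, 168.1]
force: [0.9, 0.3, -0.8]
gripper_width: 37.8
```

Call:
play_rows(rot=[[0, 0, 0], [0, 0, 0], [0, 0, 0]], linear=[[0.1, 0, 0.2], [0, 0, 0.1], [0, 0, 0]], hand=[30, 30, 30])

```text
t: 7.35
tool_pos: [641.8, 153.3, 31.6]
tool_rot: [179.9, 0.4, 168.1]
force: [0.1, 0.7, -0.8]
gripper_width: 38.1
```

Call:
play_rows(rot=[[0, -0.004, 0], [0, 0, 0], [0, 0, 0]], linear=[[0.2, 0, 0.2], [0, 0, 0.1], [0, 0, 0]], hand=[30, 30, 30])

```text
t: 7.65
tool_pos: [641.9, 153.5, 31.5]
tool_rot: [179.9, 0.9, 168.1]
force: [0.6, 1.5, 0.2]
gripper_width: 38.2
```

Call:
play_rows(rot=[[0, 0, 0], [0, 0, 0], [0, 0, 0], [0, 0, 0], [0, 0, 0]], linear=[[0, 0, 0], [0, 0, 0], [0, 0, 0], [0, 0, 0], [0, 0, 0]], hand=[80, 80, 80, 80, 80])

```text
t: 8.15
tool_pos: [641.7, 153.7, 30.8]
tool_rot: [179.9, 0.9, 168.1]
force: [-0.0, -0.5, -0.5]
gripper_width: 68.3
```

```bash
python3 nav.py 640 153.4 130 168.2 5;python3 - <<'E'
from m import *
f=grab("wrist","pics/w6.png")
E
```

```text
t 8.15 pos [641.7 153.7  30.8] rot [179.88   0.94 168.14] w 68.3 F [-0.  -0.5 -0.5]
d world [-1.7 -0.3 99.2] rotvec [ 0.002  0.016 -0.001] lin total cm (cur frame) [ 0.   -0.04 -9.92]
rot row [0.0, 0.003, -0.0]
lin [[0.0, -0.0, -2.0], [0.0, -0.0, -2.0], [0.0, -0.0, -2.0], [0.0, -0.0, -2.0], [0.0, -0.0, -2.0]]
```

View pics/w6.png

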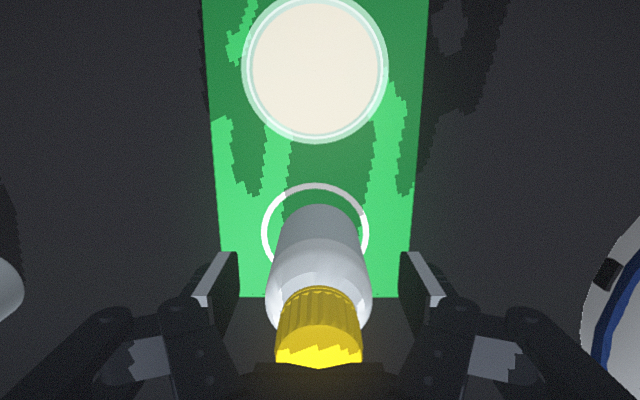

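Released, and it is standing inside the ring. I'll lift clear and go for blue.

Call:
play_rows(rot=[[0, 0.008, 0], [0, 0.008, 0], [0, 0, 0], [0, 0, 0], [0, 0, 0], [0, 0, 0]], linear=[[0, 0, -1], [0, 0, -2], [0, 0, -3], [0, 0, -3], [0, 0, -3], [0, 0, 0]], hand=[80, 80, 80, 80, 80, 80])

```text
t: 8.8
tool_pos: [640.6, 153.2, 157.3]
tool_rot: [179.9, -0.2, 168.2]
force: [0.9, -0.1, 0.3]
gripper_width: 68.2
```

```bash
python3 nav.py 445 115 150 86.6 10
```

```text
t 8.8 pos [640.6 153.2 157.3] rot [179.91  -0.23 168.15] w 68.2 F [ 0.9 -0.1  0.3]
d world [-195.6  -38.2   -7.3] rotvec [-0.002 -0.004  1.423] lin total cm (cur frame) [18.36 -7.76  0.79]
rot row [-0.0, -0.0, 0.142]
lin [[1.8, -0.8, 0.1], [1.7, -1.0, 0.1], [1.5, -1.3, 0.1], [1.3, -1.5, 0.1], [1.1, -1.6, 0.1], [0.9, -1.8, 0.1], [0.6, -1.9, 0.1], [0.3, -2.0, 0.1], [0.1, -2.0, 0.1], [-0.2, -2.0, 0.1]]
```

Call:
play_rows(rot=[[0, 0, 0.142], [0, 0, 0.142], [0, 0, 0.142], [0, 0, 0.142], [0, 0, 0.142], [0, 0, 0.142], [0, 0, 0.142], [0, 0, 0.142], [0, 0, 0.142], [0, 0, 0.142]], linear=[[1.8, -0.8, 0], [1.7, -1.0, 0], [1.5, -1.3, 0], [1.3, -1.5, 0], [1.1, -1.6, 0], [0.9, -1.8, 0], [0.6, -1.9, 0], [0.3, -2.0, 0], [0.1, -2.0, 0], [-0.2, -2.0, 0]], hand=[100, 100, 100, 100, 100, 100, 100, 100, 100, 100])

```text
t: 9.8
tool_pos: [440.3, 116.4, 161.5]
tool_rot: [-180.0, -0.2, 83.6]
force: [-0.3, 0.3, 1.5]
gripper_width: 85.5
```

Call:
play_rows(rot=[[0, 0, 0]], linear=[[0, 0, 0]], hand=[100])

```text
t: 9.9
tool_pos: [438.5, 116.3, 161.4]
tool_rot: [-179.9, -0.2, 83.4]
force: [0.1, 0.7, -0.4]
gripper_width: 85.2
```

```bash
python3 nav.py 445 115 130 86.6 3
python3 - <<'E'
from m import *
f=grab("wrist","pics/w7.png")
H=hsv(f); h,s,v=[H[...,i] for i in range(3)]
for c,st in blobs((h>100)&(h<125)&(s>140)&(v>90),100): print(c,st,toworld(f,[c],85)[0].round(1))
f=grab("top","pics/t7.png");H=hsv(f).astype(int); h,s,v=H[...,0],H[...,1],H[...,2]
for c,st in blobs((h>20)&(h<36)&(s>90)&(v>90),15): print("yel",c,st,toworld(f,[c],90)[0].round(1))
E
```

```text
t 9.9 pos [438.5 116.3 161.4] rot [-179.92   -0.23   83.42] w 85.2 F [ 0.1  0.7 -0.4]
d world [  6.5  -1.3 -31.4] rotvec [-0.001 -0.004 -0.055] lin total cm (cur frame) [-0.07  0.66  3.14]
rot row [-0.0, -0.001, -0.018]
lin [[-0.0, 0.2, 1.0], [-0.0, 0.2, 1.0], [-0.0, 0.2, 1.0]]
[328.74 207.77] [ 310  186   39   44 1381] [445.  117.9  85. ]
yel [489.57 134.15] [484 129  12  11 101] [ 656.3 -537.1   90. ]
yel [235.42 144.62] [231 140  10  10  79] [640.5 153.4  90. ]
yel [495.16 173.13] [488 161  16  32  77] [ 548.6 -545.1   90. ]
yel [487.63 176.91] [482 162  13  29 108] [ 538.7 -523.5   90. ]
yel [616.52 277.71] [603 271  29  14 361] [ 257.  -867.5   90. ]
```

View pics/w7.png

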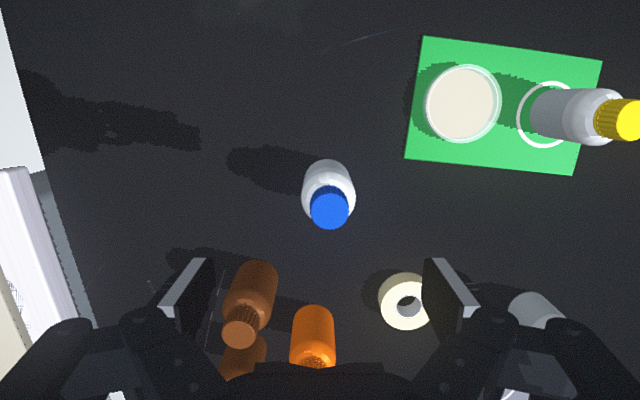

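View pics/t7.png

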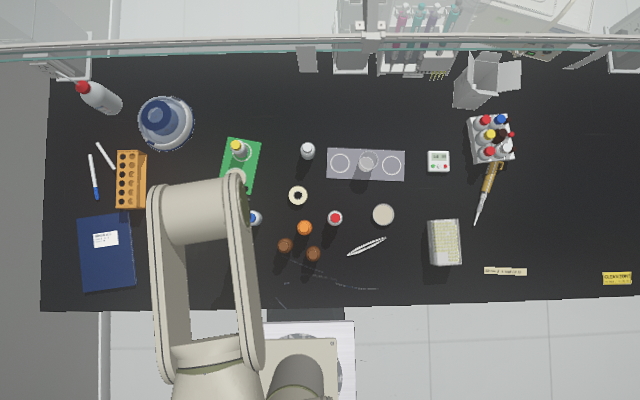

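Yellow stands at (640.5, 153.4), about 1 mm from the ring centre. The blue cap is at wrist pixel (329,208), which gives (445, 117), and the top view gave (445, 115.8). I'll use (445, 116.5).

Call:
play_rows(rot=[[0, -0.004, -0.03], [0, 0, -0.02], [0, 0, 0], [0, 0, 0], [0, 0, 0]], linear=[[0, 0.4, 0.5], [0, 0.3, 1], [0, 0, 1.5], [0, 0, 1.5], [0, 0, 0]], hand=[100, 100, 100, 100, 100])

```text
t: 10.5
tool_pos: [451.9, 116.2, 115.5]
tool_rot: [179.8, -0.1, 87.5]
force: [-0.5, -0.5, -0.3]
gripper_width: 85.4
```

```bash
python3 nav.py 445 116.5 27 86.6 4
```

```text
t 10.5 pos [451.9 116.2 115.5] rot [ 1.7979e+02 -7.0000e-02  8.7490e+01] w 85.4 F [-0.5 -0.5 -0.3]
d world [ -6.9   0.3 -88.5] rotvec [ 0.004 -0.001  0.015] lin total cm (cur frame) [-0.01 -0.73  8.85]
rot row [0.001, -0.0, 0.004]
lin [[-0.0, -0.2, 2.2], [-0.0, -0.2, 2.2], [-0.0, -0.2, 2.2], [-0.0, -0.2, 2.2]]
```

Call:
play_rows(rot=[[0.004, 0, 0.012], [0, 0, 0], [0, 0, 0], [0, 0, 0], [0, 0, 0], [0, 0, 0]], linear=[[0, -0.6, 0.3], [0, 0, 1.5], [0, 0, 2], [0, 0, 2], [0, 0, 1], [0, 0, 0]], hand=[100, 100, 100, 100, 100, 100])

```text
t: 11.1
tool_pos: [447.8, 117.2, 48.0]
tool_rot: [179.9, -0.1, 86.9]
force: [-0.6, 0.0, -0.5]
gripper_width: 85.2
```

```bash
python3 nav.py 445 116.5 27 86.6 1
```

```text
t 11.1 pos [447.8 117.2  48. ] rot [ 1.7989e+02 -1.3000e-01  8.6870e+01] w 85.2 F [-0.6  0.  -0.5]
d world [ -2.8  -0.7 -21. ] rotvec [ 0.002 -0.002  0.005] lin total cm (cur frame) [-0.09 -0.28  2.09]
rot row [0.002, -0.002, 0.005]
lin [[-0.1, -0.3, 2.1]]
```

Call:
play_rows(rot=[[0, 0, 0], [0, 0, 0], [0, 0, 0], [0, 0, 0]], linear=[[-0.1, -0.3, 0.8], [0, 0, 0.8], [0, 0, 0.3], [0, 0, 0]], hand=[100, 100, 100, 100])

```text
t: 11.5
tool_pos: [446.3, 116.6, 30.0]
tool_rot: [179.7, -0.2, 86.9]
force: [0.2, 0.3, -0.4]
gripper_width: 85.0
```

```bash
python3 nav.py 445 116.5 27 86.6 1;python3 - <<'E'
from m import *
f=grab("wrist","pics/w8.png")
E
```

```text
t 11.5 pos [446.3 116.6  30. ] rot [179.7   -0.18  86.88] w 85.0 F [ 0.2  0.3 -0.4]
d world [-1.3 -0.1 -3. ] rotvec [ 0.005 -0.003  0.005] lin total cm (cur frame) [-0.02 -0.13  0.3 ]
rot row [0.005, -0.003, 0.005]
lin [[-0.0, -0.1, 0.3]]
```

View pics/w8.png

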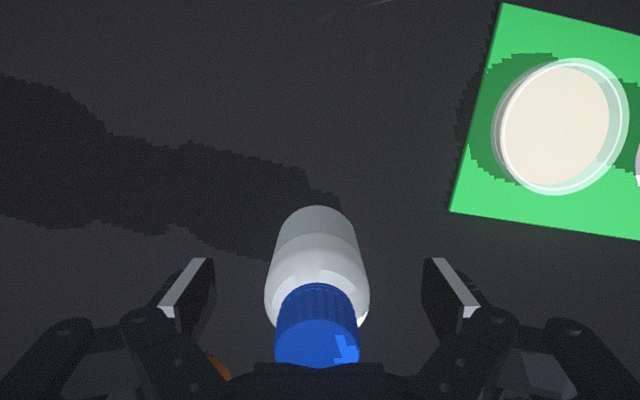

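The blue bottle is centred between the pads at column 317. I'll close and lift.

Call:
play_rows(rot=[[0.005, -0.003, 0], [0, 0, 0], [0, 0, 0], [0, 0, 0], [0, 0, 0], [0, 0, 0], [0, 0, 0]], linear=[[0, -0.1, 0.1], [0, 0, 0], [0, 0, 0], [0, 0, 0], [0, 0, 0], [0, 0, 0], [0, 0, 0]], hand=[100, 30, 30, 30, 30, 30, 30])

```text
t: 12.25
tool_pos: [446.4, 116.9, 30.6]
tool_rot: [179.9, -0.0, 86.9]
force: [-0.5, 0.5, -0.6]
gripper_width: 39.2
```

Call:
play_rows(rot=[[0, 0, 0], [0, 0, 0], [0, 0, 0], [0, 0, 0], [0, 0, 0], [0, 0, 0], [0, 0, 0]], linear=[[0, 0, 0], [0, 0, -1], [0, 0, -2], [0, 0, -3], [0, 0, -3], [0, 0, -2], [0, 0, 0]], hand=[30, 30, 30, 30, 30, 30, 30])

```text
t: 12.95
tool_pos: [444.9, 116.6, 146.3]
tool_rot: [-180.0, 0.0, 86.9]
force: [1.2, -1.0, -0.2]
gripper_width: 38.4
```

```bash
python3 nav.py 591 -280 145 86.6 14;python3 - <<'E'
from m import *
f=grab("wrist","pics/w9.png")
E
```

```text
t 12.95 pos [444.9 116.6 146.3] rot [-1.7999e+02  1.0000e-02  8.6880e+01] w 38.4 F [ 1.2 -1.  -0.2]
d world [ 146.1 -396.6   -1.3] rotvec [-0.     0.     0.005] lin total cm (cur frame) [-38.81  16.75   0.14]
rot row [-0.0, 0.0, 0.0]
lin [[-2.8, 1.2, 0.0], [-2.8, 1.2, 0.0], [-2.8, 1.2, 0.0], [-2.8, 1.2, 0.0], [-2.8, 1.2, 0.0], [-2.8, 1.2, 0.0], [-2.8, 1.2, 0.0], [-2.8, 1.2, 0.0], [-2.8, 1.2, 0.0], [-2.8, 1.2, 0.0], [-2.8, 1.2, 0.0], [-2.8, 1.2, 0.0], [-2.8, 1.2, 0.0], [-2.8, 1.2, 0.0]]
```

View pics/w9.png

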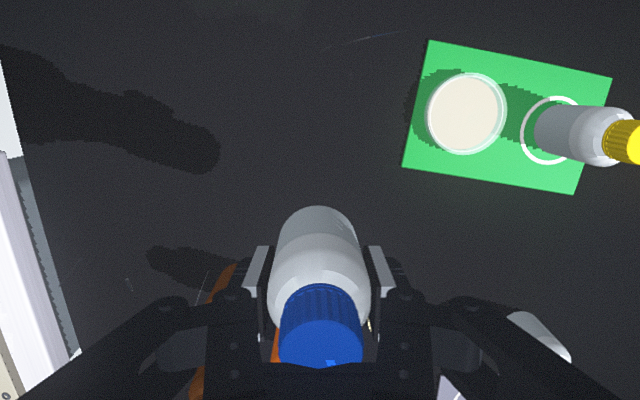

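Call:
play_rows(rot=[[0, 0, 0], [0, 0, 0], [0, 0, 0], [0, 0, 0], [0, 0, 0], [0, 0, 0], [0, 0, 0], [0, 0, 0], [0, 0, 0], [0, 0, 0]], linear=[[-2.8, 1.2, -0.1], [-2.8, 1.2, -0.1], [-2.8, 1.2, -0.1], [-2.8, 1.2, -0.1], [-2.8, 1.2, -0.1], [-2.8, 1.2, -0.1], [-2.8, 1.2, -0.1], [-2.8, 1.2, -0.1], [-2.8, 1.2, -0.1], [-2.8, 1.2, -0.1]], hand=[30, 30, 30, 30, 30, 30, 30, 30, 30, 30])

```text
t: 14.0
tool_pos: [543.7, -175.1, 137.8]
tool_rot: [-178.8, -0.3, 87.2]
force: [-0.3, 0.6, -0.9]
gripper_width: 38.5
```

```bash
python3 nav.py 591 -280 120 86.6 4
```

```text
t 14.0 pos [ 543.7 -175.1  137.8] rot [-178.76   -0.26   87.24] w 38.5 F [-0.3  0.6 -0.9]
d world [  47.3 -104.9  -17.8] rotvec [-0.022 -0.004  0.011] lin total cm (cur frame) [-10.26   5.26   1.62]
rot row [-0.005, -0.001, 0.003]
lin [[-2.6, 1.3, 0.4], [-2.6, 1.3, 0.4], [-2.6, 1.3, 0.4], [-2.6, 1.3, 0.4]]
```

Call:
play_rows(rot=[[-0.005, 0, 0.002], [-0.005, 0, 0.002], [-0.005, 0, 0.002], [-0.005, 0, 0.002], [0, 0, 0], [0, 0, 0]], linear=[[-2.6, 1.3, 0], [-2.6, 1.3, 0], [-2.6, 1.3, 0], [-1.8, 1.0, 0], [0, 0, 0], [0, 0, 0]], hand=[30, 30, 30, 30, 30, 30])

```text
t: 14.6
tool_pos: [583.7, -279.2, 123.4]
tool_rot: [-179.1, -0.6, 86.5]
force: [-1.0, 0.2, -0.7]
gripper_width: 38.7
```

```bash
python3 nav.py 591 -280 60 86.6 4
python3 - <<'E'
from m import *
f=grab("wrist","pics/w10.png")
E
```

```text
t 14.6 pos [ 583.7 -279.2  123.4] rot [-179.11   -0.61   86.5 ] w 38.7 F [-1.   0.2 -0.7]
d world [  7.3  -0.8 -63.4] rotvec [-0.015 -0.011 -0.002] lin total cm (cur frame) [-0.1   0.83  6.32]
rot row [-0.004, -0.003, -0.0]
lin [[-0.0, 0.2, 1.6], [-0.0, 0.2, 1.6], [-0.0, 0.2, 1.6], [-0.0, 0.2, 1.6]]
```

View pics/w10.png

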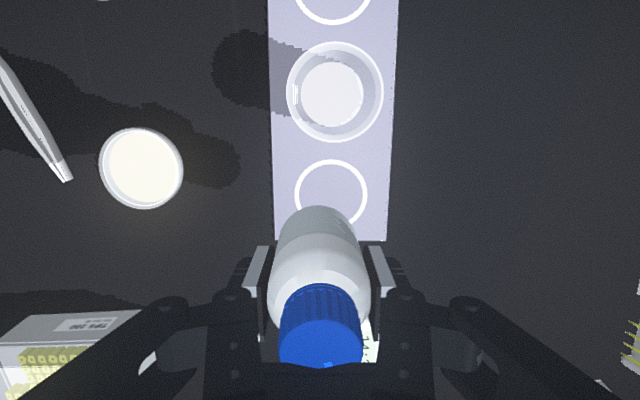

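Call:
play_rows(rot=[[-0.014, -0.01, 0], [0, 0, 0], [0, 0, 0], [0, 0, 0], [0, 0, 0], [0, 0, 0], [0, 0, 0]], linear=[[0, 0.7, 0], [0, 0, 1], [0, 0, 1.5], [0, 0, 2], [0, 0, 1], [0, 0, 0], [0, 0, 0]], hand=[30, 30, 30, 30, 30, 30, 30])

```text
t: 15.35
tool_pos: [589.5, -274.3, 61.8]
tool_rot: [-179.8, -0.1, 86.8]
force: [1.0, -0.3, -0.6]
gripper_width: 38.5
```

```bash
python3 nav.py 591 -280 33 86.6 1
python3 - <<'E'
from m import *
f=grab("wrist","pics/w11.png")
E
```

```text
t 15.35 pos [ 589.5 -274.3   61.8] rot [-1.7979e+02 -1.0000e-01  8.6780e+01] w 38.5 F [ 1.  -0.3 -0.6]
d world [  1.5  -5.7 -28.8] rotvec [-0.004 -0.002  0.003] lin total cm (cur frame) [-0.56  0.19  2.88]
rot row [-0.004, -0.002, 0.003]
lin [[-0.6, 0.2, 2.9]]
```

View pics/w11.png

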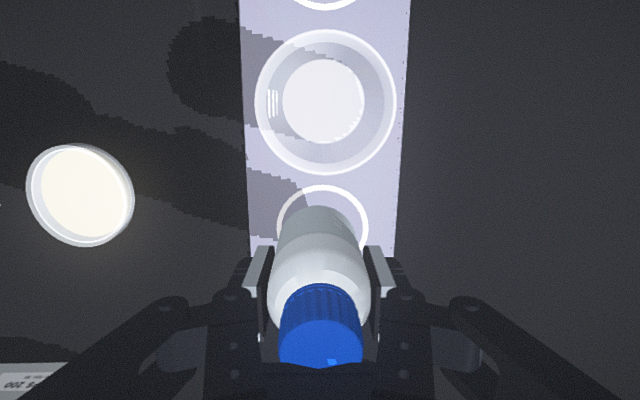

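Call:
play_rows(rot=[[-0.004, 0, 0], [0, 0, 0], [0, 0, 0], [0, 0, 0], [0, 0, 0]], linear=[[-0.5, 0.2, 0.3], [0, 0, 0.8], [0, 0, 0.8], [0, 0, 0.4], [0, 0, 0]], hand=[30, 30, 30, 30, 30])

```text
t: 15.9
tool_pos: [592.9, -281.2, 39.5]
tool_rot: [179.7, 0.0, 86.7]
force: [0.5, 0.5, -1.4]
gripper_width: 38.5
```

```bash
python3 nav.py 591 -280 33 86.6 1
python3 - <<'E'
from m import *
f=grab("wrist","pics/w12.png")
E
```

```text
t 15.9 pos [ 592.9 -281.2   39.5] rot [1.7974e+02 1.0000e-02 8.6750e+01] w 38.5 F [ 0.5  0.5 -1.4]
d world [-1.9  1.2 -6.5] rotvec [0.004 0.    0.003] lin total cm (cur frame) [ 0.11 -0.2   0.65]
rot row [0.004, 0.0, 0.003]
lin [[0.1, -0.2, 0.6]]
```

View pics/w12.png

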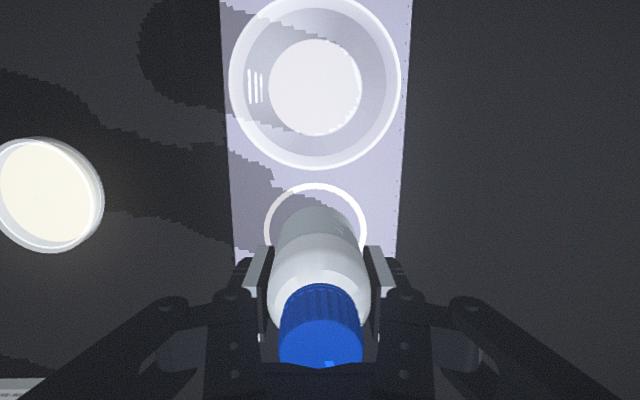

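The ring centre is at column 316 and the bottle at 320, and the front gap matches the yellow case. I'll shift -0.2 and lower.

Call:
play_rows(rot=[[0.004, 0, 0], [0, 0, 0], [0, 0, 0], [0, 0, 0]], linear=[[0.1, -0.2, 0.3], [0, 0, 0.3], [0, 0, 0.2], [0, 0, 0]], hand=[30, 30, 30, 30])

```text
t: 16.35
tool_pos: [591.8, -280.7, 34.1]
tool_rot: [179.9, 0.1, 86.8]
force: [1.0, -0.3, -0.4]
gripper_width: 38.8
```

Call:
play_rows(rot=[[0, 0, 0], [0, 0, 0]], linear=[[0, 0, 0.2], [0, 0, 0]], hand=[30, 30])

```text
t: 16.55
tool_pos: [592.6, -281.3, 33.9]
tool_rot: [179.8, 0.2, 86.8]
force: [0.2, -0.5, -0.9]
gripper_width: 38.3
```

Call:
play_rows(rot=[[0, 0, 0], [0, 0, 0], [0, 0, 0], [0, 0, 0], [0, 0, 0], [0, 0, 0]], linear=[[0, 0, 0.1], [0, 0, 0], [0, 0, 0], [0, 0, 0], [0, 0, 0], [0, 0, 0]], hand=[30, 30, 80, 80, 80, 80])

```text
t: 17.15
tool_pos: [592.7, -281.3, 32.4]
tool_rot: [179.8, 0.2, 86.8]
force: [0.1, 0.4, -0.9]
gripper_width: 68.2
```

Call:
play_rows(rot=[[0, 0, 0], [0, 0, 0], [0, 0, 0], [0, 0, 0], [0, 0, 0], [0, 0, 0], [0, 0, 0]], linear=[[0, 0, 0], [0, 0, -1], [0, 0, -2], [0, 0, -3], [0, 0, -3], [0, 0, -3], [0, 0, 0]], hand=[80, 80, 80, 80, 80, 80, 80])

```text
t: 17.85
tool_pos: [591.4, -280.3, 158.6]
tool_rot: [179.9, 0.1, 86.8]
force: [1.0, -0.1, 0.8]
gripper_width: 68.6
```

```bash
python3 nav.py 440 -109 150 86.6 10
python3 - <<'E'
from m import *
f=grab("wrist","pics/w13.png")
E
```

```text
t 17.85 pos [ 591.4 -280.3  158.6] rot [1.7987e+02 1.3000e-01 8.6780e+01] w 68.6 F [ 1.  -0.1  0.8]
d world [-151.4  171.3   -8.6] rotvec [0.002 0.002 0.003] lin total cm (cur frame) [ 16.26 -16.08   0.79]
rot row [0.0, 0.0, 0.0]
lin [[1.6, -1.6, 0.1], [1.6, -1.6, 0.1], [1.6, -1.6, 0.1], [1.6, -1.6, 0.1], [1.6, -1.6, 0.1], [1.6, -1.6, 0.1], [1.6, -1.6, 0.1], [1.6, -1.6, 0.1], [1.6, -1.6, 0.1], [1.6, -1.6, 0.1]]
```

View pics/w13.png

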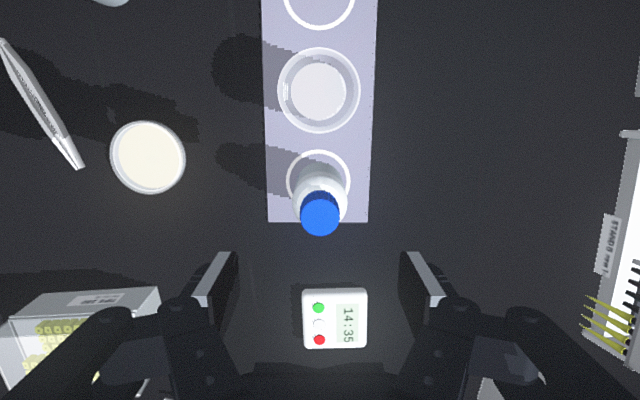

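Blue is standing, with its cap at (320,214) and the ring around its base. On to red.

Call:
play_rows(rot=[[0, 0, 0], [0, 0, 0], [0, 0, 0], [0, 0, 0], [0, 0, 0], [0, 0, 0], [0, 0, 0], [0, 0, 0], [0, 0, 0]], linear=[[2.0, -2.0, 0], [2.0, -2.0, 0], [2.0, -2.0, 0], [2.0, -2.0, 0], [2.0, -2.0, 0], [2.0, -2.0, 0], [2.0, -2.0, 0], [1.5, -1.5, 0], [0, 0, 0]], hand=[100, 100, 100, 100, 100, 100, 100, 100, 100])

```text
t: 18.8
tool_pos: [433.7, -108.8, 147.9]
tool_rot: [-179.3, -0.2, 86.7]
force: [-0.9, -0.5, -0.4]
gripper_width: 85.7
```

```bash
python3 nav.py 440 -109 130 86.6 1
python3 - <<'E'
from m import *
f=grab("wrist","pics/w14.png")
H=hsv(f); h,s,v=[H[...,i] for i in range(3)]
for c,st in blobs(((h<5)|(h>172))&(s>150)&(v>110),100): print(c,st,toworld(f,[c],85)[0].round(1))
f=grab("top");H=hsv(f).astype(int); h,s,v=H[...,0],H[...,1],H[...,2]
for c,st in blobs((h>98)&(h<128)&(s>110)&(v>80),25): print("blue",c,st,toworld(f,[c],90)[0].round(1))
E
```

```text
t 18.8 pos [ 433.7 -108.8  147.9] rot [-179.32   -0.21   86.69] w 85.7 F [-0.9 -0.5 -0.4]
d world [  6.3  -0.2 -17.9] rotvec [-0.012 -0.004  0.002] lin total cm (cur frame) [0.01 0.65 1.78]
rot row [-0.012, -0.004, 0.002]
lin [[0.0, 0.7, 1.8]]
[329.91 214.88] [ 310  191   41   48 1546] [ 439.8 -107.1   85. ]
blue [156.25 115.34] [142 100  29  31 471] [727.  369.6  90. ]
blue [499.57 118.9 ] [494 114  12  10  86] [ 698.7 -568.4   90. ]
blue [397.64 159.64] [393 155  10  10  76] [ 590.4 -280.7   90. ]
blue [ 95.91 192.7 ] [ 93 187   6  13  56] [519.3 529.4  90. ]
blue [104.33 254.15] [  77  213   58   79 3317] [355.8 502.   90. ]
```

View pics/w14.png

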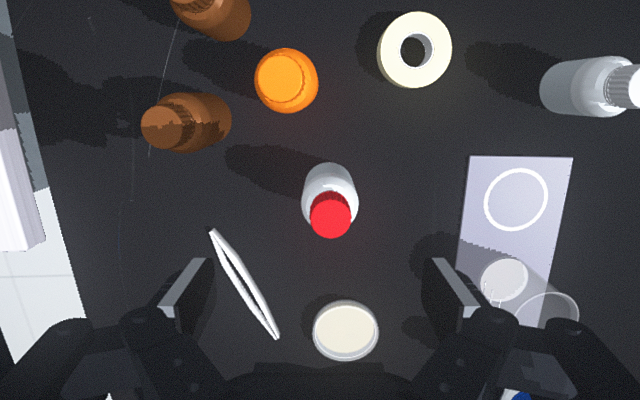

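Blue stands at (590.4, -280.7), on its ring centre to within about 1 mm. The red cap at (330,215) on a white body gives (440, -108). The orange one at (286,80) and brown ones at (165,127) and (215,10) stay clear.

Call:
play_rows(rot=[[-0.012, -0.004, 0], [0, 0, 0], [0, 0, 0], [0, 0, 0], [0, 0, 0], [0, 0, 0]], linear=[[0, 0.6, 0.2], [0, 0, 1], [0, 0, 2], [0, 0, 2], [0, 0, 1.5], [0, 0, 0]], hand=[100, 100, 100, 100, 100, 100])

```text
t: 19.5
tool_pos: [444.2, -114.1, 76.3]
tool_rot: [179.8, 0.1, 86.5]
force: [-0.7, -0.2, -0.3]
gripper_width: 85.2
```

```bash
python3 nav.py 440 -108.3 28 86.6 1
```

```text
t 19.5 pos [ 444.2 -114.1   76.3] rot [1.7981e+02 1.5000e-01 8.6500e+01] w 85.2 F [-0.7 -0.2 -0.3]
d world [ -4.2   5.8 -48.3] rotvec [ 0.003  0.003 -0.002] lin total cm (cur frame) [ 0.56 -0.47  4.83]
rot row [0.003, 0.003, -0.002]
lin [[0.6, -0.5, 4.8]]
```

Call:
play_rows(rot=[[0.003, 0.003, 0], [0, 0, 0], [0, 0, 0], [0, 0, 0], [0, 0, 0], [0, 0, 0]], linear=[[0.6, -0.4, 0.2], [0, 0, 1], [0, 0, 1.5], [0, 0, 1.2], [0, 0, 0.4], [0, 0, 0]], hand=[100, 100, 100, 100, 100, 100])

```text
t: 20.1
tool_pos: [442.0, -108.3, 31.9]
tool_rot: [179.9, 0.0, 86.5]
force: [0.5, -0.7, -0.0]
gripper_width: 85.3
```

```bash
python3 nav.py 440 -108.3 28 86.6 1;python3 - <<'E'
from m import *
f=grab("wrist","pics/w15.png")
E
```

```text
t 20.1 pos [ 442.  -108.3   31.9] rot [179.86   0.    86.45] w 85.3 F [ 0.5 -0.7 -0. ]
d world [-2.  -0.  -3.9] rotvec [ 0.002  0.    -0.003] lin total cm (cur frame) [-0.02 -0.2   0.39]
rot row [0.002, 0.0, -0.003]
lin [[-0.0, -0.2, 0.4]]
```

View pics/w15.png

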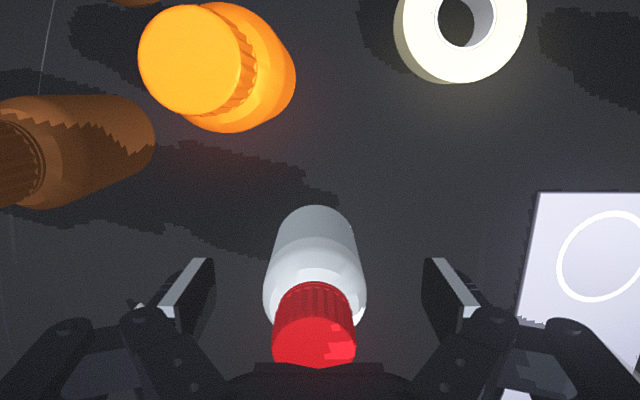

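Call:
play_rows(rot=[[0, 0, 0], [0, 0, 0], [0, 0, 0], [0, 0, 0], [0, 0, 0], [0, 0, 0], [0, 0, 0], [0, 0, 0]], linear=[[0, -0.2, 0.3], [0, 0, 0], [0, 0, 0], [0, 0, 0], [0, 0, 0], [0, 0, 0], [0, 0, 0], [0, 0, 0]], hand=[100, 30, 30, 30, 30, 30, 30, 30])

```text
t: 20.95
tool_pos: [441.7, -108.8, 31.3]
tool_rot: [179.6, 0.1, 86.5]
force: [0.2, -0.3, -0.5]
gripper_width: 38.5
```

Call:
play_rows(rot=[[0, 0, 0], [0, 0, 0], [0, 0, 0], [0, 0, 0], [0, 0, 0], [0, 0, 0]], linear=[[0, 0, -1], [0, 0, -2], [0, 0, -3], [0, 0, -3], [0, 0, -2], [0, 0, 0]], hand=[30, 30, 30, 30, 30, 30])

```text
t: 21.55
tool_pos: [439.8, -108.2, 147.3]
tool_rot: [179.8, 0.0, 86.5]
force: [0.7, 0.1, -0.1]
gripper_width: 38.2
```

```bash
python3 nav.py 600 -130 145 86.6 7;python3 - <<'E'
from m import *
f=grab("wrist","pics/w16.png")
E
```

```text
t 21.55 pos [ 439.8 -108.2  147.3] rot [1.7975e+02 3.0000e-02 8.6460e+01] w 38.2 F [ 0.7  0.1 -0.1]
d world [160.2 -21.8  -2.3] rotvec [ 0.004  0.001 -0.002] lin total cm (cur frame) [-1.19 16.12  0.3 ]
rot row [0.001, 0.0, -0.0]
lin [[-0.2, 2.3, 0.0], [-0.2, 2.3, 0.0], [-0.2, 2.3, 0.0], [-0.2, 2.3, 0.0], [-0.2, 2.3, 0.0], [-0.2, 2.3, 0.0], [-0.2, 2.3, 0.0]]
```

View pics/w16.png

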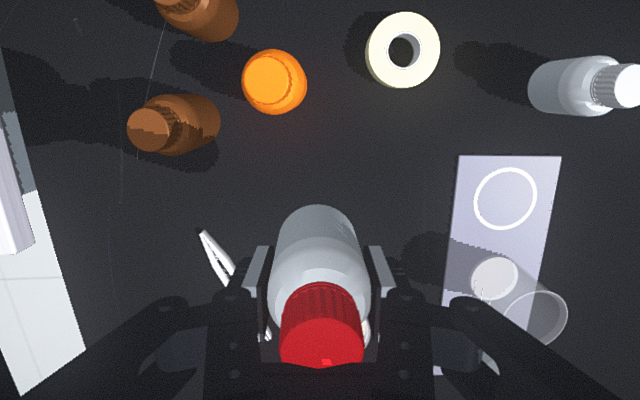

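Red is held upright. I'll carry it to the left ring.

Call:
play_rows(rot=[[0, 0, 0], [0, 0, 0], [0, 0, 0], [0, 0, 0], [0, 0, 0], [0, 0, 0], [0, 0, 0], [0, 0, 0], [0, 0, 0]], linear=[[-0.2, 2.3, -0.1], [-0.2, 2.3, -0.1], [-0.2, 2.3, -0.1], [-0.2, 2.3, -0.1], [-0.2, 2.3, 0], [-0.2, 2.3, 0], [0, 1.2, 0], [0, 0, 0], [0, 0, 0]], hand=[30, 30, 30, 30, 30, 30, 30, 30, 30])

```text
t: 22.5
tool_pos: [586.1, -127.5, 134.6]
tool_rot: [-179.1, -0.3, 86.4]
force: [-0.4, 0.2, -0.6]
gripper_width: 38.6
```

```bash
python3 nav.py 600 -130 60 86.6 1
```

```text
t 22.5 pos [ 586.1 -127.5  134.6] rot [-179.1    -0.25   86.44] w 38.6 F [-0.4  0.2 -0.6]
d world [ 13.9  -2.5 -74.6] rotvec [-0.016 -0.004 -0.003] lin total cm (cur frame) [-0.19  1.52  7.43]
rot row [-0.016, -0.004, -0.003]
lin [[-0.2, 1.5, 7.4]]
```

Call:
play_rows(rot=[[-0.016, -0.004, 0], [0, 0, 0], [0, 0, 0], [0, 0, 0], [0, 0, 0], [0, 0, 0], [0, 0, 0]], linear=[[-0.2, 1.3, 0], [0, 0, 1], [0, 0, 1.5], [0, 0, 2], [0, 0, 2], [0, 0, 0.5], [0, 0, 0]], hand=[30, 30, 30, 30, 30, 30, 30])

```text
t: 23.2
tool_pos: [595.7, -129.8, 56.4]
tool_rot: [-179.9, -0.1, 86.4]
force: [-0.7, -1.1, -0.6]
gripper_width: 38.6
```

```bash
python3 nav.py 600 -130 40 86.6 1
python3 - <<'E'
from m import *
f=grab("wrist","pics/w17.png")
E
```

```text
t 23.2 pos [ 595.7 -129.8   56.4] rot [-1.7985e+02 -5.0000e-02  8.6410e+01] w 38.6 F [-0.7 -1.1 -0.6]
d world [  4.3  -0.2 -16.4] rotvec [-0.003 -0.001 -0.003] lin total cm (cur frame) [0.01 0.44 1.63]
rot row [-0.003, -0.001, -0.003]
lin [[0.0, 0.4, 1.6]]
```

View pics/w17.png

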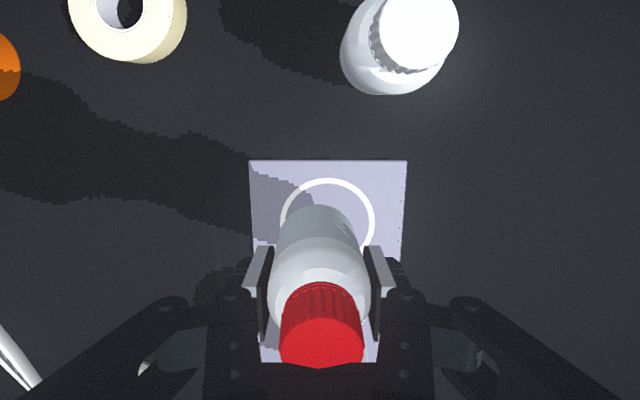

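Call:
play_rows(rot=[[-0.003, 0, 0], [0, 0, 0], [0, 0, 0], [0, 0, 0], [0, 0, 0]], linear=[[0, 0.4, 0.2], [0, 0, 0.7], [0, 0, 0.6], [0, 0, 0.2], [0, 0, 0]], hand=[30, 30, 30, 30, 30])

```text
t: 23.75
tool_pos: [602.3, -130.7, 41.5]
tool_rot: [179.7, 0.0, 86.4]
force: [0.3, -0.2, -0.7]
gripper_width: 38.8
```

```bash
python3 nav.py 600 -130 33.5 86.6 1
python3 - <<'E'
from m import *
f=grab("wrist","pics/w18.png")
E
```

```text
t 23.75 pos [ 602.3 -130.7   41.5] rot [1.7967e+02 2.0000e-02 8.6410e+01] w 38.8 F [ 0.3 -0.2 -0.7]
d world [-2.3  0.7 -8. ] rotvec [ 0.006  0.    -0.003] lin total cm (cur frame) [ 0.06 -0.24  0.79]
rot row [0.006, 0.0, -0.003]
lin [[0.1, -0.2, 0.8]]
```

View pics/w18.png

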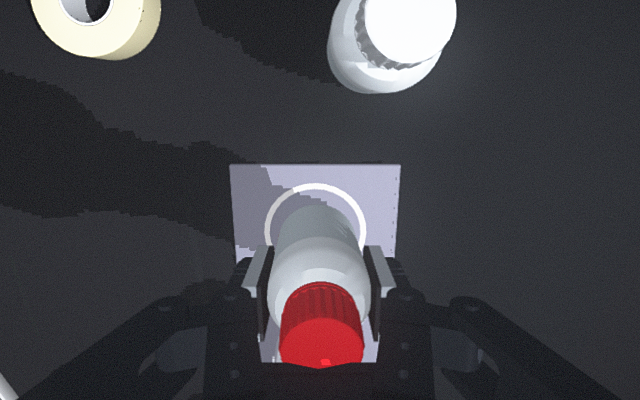

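Call:
play_rows(rot=[[0.006, 0, 0], [0, 0, 0], [0, 0, 0], [0, 0, 0], [0, 0, 0]], linear=[[0.1, -0.2, 0.3], [0, 0, 0.3], [0, 0, 0.2], [0, 0, 0.1], [0, 0, 0]], hand=[30, 30, 30, 30, 30])

```text
t: 24.3
tool_pos: [601.1, -129.9, 34.5]
tool_rot: [179.9, 0.1, 86.4]
force: [0.4, -0.6, -0.8]
gripper_width: 38.6
```

Call:
play_rows(rot=[[0, 0, 0], [0, 0, 0], [0, 0, 0], [0, 0, 0], [0, 0, 0], [0, 0, 0]], linear=[[0, 0, 0.1], [0, 0, 0], [0, 0, 0], [0, 0, 0], [0, 0, 0], [0, 0, 0]], hand=[30, 30, 80, 80, 80, 80])

```text
t: 24.9
tool_pos: [601.4, -130.0, 33.5]
tool_rot: [179.9, 0.1, 86.4]
force: [-0.1, -0.3, 0.4]
gripper_width: 68.2
```

Call:
play_rows(rot=[[0, 0, 0], [0, 0, 0], [0, 0, 0], [0, 0, 0], [0, 0, 0], [0, 0, 0], [0, 0, 0]], linear=[[0, 0, 0], [0, 0, -1], [0, 0, -2], [0, 0, -3], [0, 0, -3], [0, 0, -3], [0, 0, 0]], hand=[80, 80, 80, 80, 80, 80, 80])

```text
t: 25.6
tool_pos: [600.3, -129.6, 159.8]
tool_rot: [-180.0, 0.0, 86.4]
force: [1.3, -0.8, 0.5]
gripper_width: 68.2
```

```bash
python3 nav.py 448.5 -249.5 120 168.2 10
python3 - <<'E'
from m import *
f=grab("wrist","pics/w19.png")
E
```

```text
t 25.6 pos [ 600.3 -129.6  159.8] rot [-1.7998e+02  4.0000e-02  8.6430e+01] w 68.2 F [ 1.3 -0.8  0.5]
d world [-151.8 -119.9  -39.8] rotvec [-1.000e-03  0.000e+00 -1.427e+00] lin total cm (cur frame) [-12.91 -14.4    3.99]
rot row [-0.0, 0.0, -0.143]
lin [[-1.3, -1.4, 0.4], [-1.1, -1.6, 0.4], [-0.8, -1.7, 0.4], [-0.6, -1.8, 0.4], [-0.3, -1.9, 0.4], [-0.0, -1.9, 0.4], [0.2, -1.9, 0.4], [0.5, -1.9, 0.4], [0.8, -1.8, 0.4], [1.0, -1.6, 0.4]]
```

View pics/w19.png

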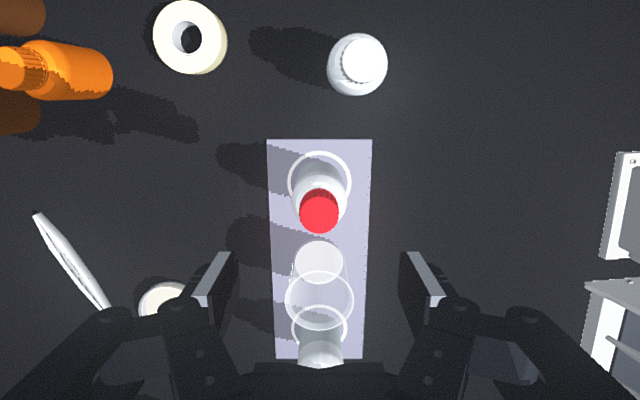

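Red stands in its ring. Now the loose dish, with the jaws turned across the green mat's y axis.

Call:
play_rows(rot=[[0, 0, -0.143], [0, 0, -0.143], [0, 0, -0.143], [0, 0, -0.143], [0, 0, -0.143], [0, 0, -0.143], [0, 0, -0.143], [0, 0, -0.143], [0, 0, -0.143], [0, 0, -0.14]], linear=[[-1.3, -1.4, 0], [-1.1, -1.6, 0], [-0.8, -1.7, 0.2], [-0.6, -1.8, 0.4], [-0.3, -1.9, 0.4], [0, -1.9, 0.4], [0.2, -1.9, 0.4], [0.5, -1.9, 0.4], [0.8, -1.8, 0.4], [1.0, -1.6, 0.4]], hand=[100, 100, 100, 100, 100, 100, 100, 100, 100, 100])

```text
t: 26.65
tool_pos: [443.0, -251.9, 120.0]
tool_rot: [179.8, -0.7, 171.5]
force: [-0.1, 0.4, 0.9]
gripper_width: 85.4
```

Call:
play_rows(rot=[[0, 0, 0], [0, 0, 0]], linear=[[0, 0, 0], [0, 0, 0]], hand=[100, 100])

```text
t: 26.85
tool_pos: [440.2, -252.2, 117.7]
tool_rot: [179.7, -1.0, 171.5]
force: [-0.5, -0.9, 0.7]
gripper_width: 85.1
```

```bash
python3 nav.py 448.5 -249.5 50 168.2 1
python3 - <<'E'
from m import *
f=grab("wrist","pics/w20.png")
H=hsv(f); h,s,v=[H[...,i] for i in range(3)]
for c,st in blobs((s<70)&(v>130),800): print(c,st,toworld(f,[c],13)[0].round(1))
print(topix(f,[[448.5,-249.5,14]]).round(1))
f=grab("top");H=hsv(f).astype(int); h,s,v=H[...,0],H[...,1],H[...,2]
for c,st in blobs(((h<8)|(h>170))&(s>120)&(v>90),25): print("red",c,st,toworld(f,[c],90)[0].round(1))
for c,st in blobs((h>98)&(h<128)&(s>110)&(v>80),25): print("blue",c,st,toworld(f,[c],90)[0].round(1))
E
```

```text
t 26.85 pos [ 440.2 -252.2  117.7] rot [179.67  -0.95 171.46] w 85.1 F [-0.5 -0.9  0.7]
d world [  8.3   2.7 -67.7] rotvec [ 0.005 -0.017  0.057] lin total cm (cur frame) [-0.89  0.35  6.76]
rot row [0.005, -0.017, 0.057]
lin [[-0.9, 0.4, 6.8]]
[ 45.48 146.55] [    0    19   128   236 19483] [ 370.6 -441.2   13. ]
[379.52  72.6 ] [ 299   25  157  100 2291] [ 358.6 -196.6   13. ]
[322.06 209.08] [ 281  169   84   81 5299] [ 447.8 -248.9   13. ]
[619.38 240.59] [ 591  202   49   68 1896] [510.4 -16.7  13. ]
[355.85 345.63] [ 262  315  178   66 4965] [ 571.  -238.4   13. ]
[[321.4 210.5]]
red [82.47 86.9 ] [ 75  81  15  13 146] [814.5 579.8  90. ]
red [484.86 119.45] [480 114  11  11  87] [ 697.6 -526.9   90. ]
red [511.03 133.79] [508 131   7   6  29] [ 656.5 -597.6   90. ]
red [489.17 150.78] [484 146  11  10  82] [ 610.2 -532.7   90. ]
red [341.34 157.6 ] [337 153   9  10  67] [ 598.9 -129.6   90. ]
blue [156.38 115.25] [142 100  29  31 469] [727.2 369.2  90. ]
blue [499.52 118.86] [494 114  12  10  85] [ 698.8 -568.3   90. ]
blue [397.59 159.68] [393 155  10  10  75] [ 590.3 -280.5   90. ]
blue [ 95.91 192.7 ] [ 93 187   6  13  56] [519.3 529.4  90. ]
blue [104.38 254.17] [  77  213   58   79 3317] [355.8 501.9  90. ]
```

View pics/w20.png

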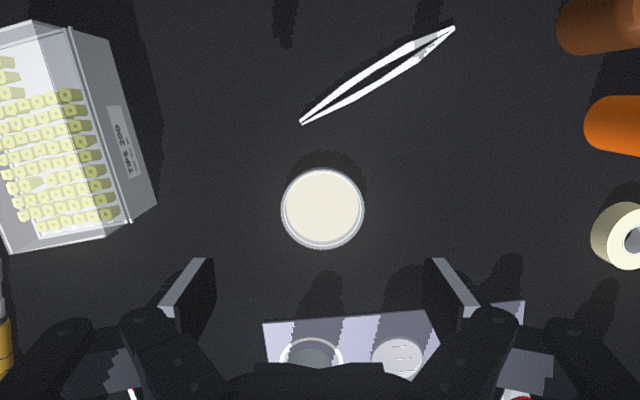

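Red is at (598.9, -129.6), about 1 mm off its ring centre. The dish at wrist pixel (322,209) gives (448, -249), which agrees with the top view.

Call:
play_rows(rot=[[0.005, -0.017, 0.05], [0, 0, 0], [0, 0, 0], [0, 0, 0], [0, 0, 0], [0, 0, 0]], linear=[[-0.8, 0.3, 0.3], [0, 0, 1.5], [0, 0, 2], [0, 0, 2], [0, 0, 0.5], [0, 0, 0]], hand=[100, 100, 100, 100, 100, 100])

```text
t: 27.55
tool_pos: [451.3, -247.6, 51.0]
tool_rot: [180.0, 0.0, 168.6]
force: [-0.5, -0.2, 0.3]
gripper_width: 85.8
```

```bash
python3 nav.py 448.2 -249.2 15 168.2 1
```

```text
t 27.55 pos [ 451.3 -247.6   51. ] rot [1.7998e+02 3.0000e-02 1.6864e+02] w 85.8 F [-0.5 -0.2  0.3]
d world [ -3.1  -1.6 -36. ] rotvec [0.    0.001 0.008] lin total cm (cur frame) [ 0.28 -0.22  3.6 ]
rot row [0.0, 0.001, 0.008]
lin [[0.3, -0.2, 3.6]]
```

Call:
play_rows(rot=[[0, 0, 0.008], [0, 0, 0], [0, 0, 0], [0, 0, 0], [0, 0, 0]], linear=[[0.3, -0.2, 0.2], [0, 0, 1], [0, 0, 1.2], [0, 0, 0.7], [0, 0, 0]], hand=[90, 90, 90, 90, 90])

```text
t: 28.05
tool_pos: [448.9, -249.8, 19.4]
tool_rot: [-180.0, 0.2, 168.2]
force: [0.7, 0.5, -0.2]
gripper_width: 76.9
```

```bash
python3 nav.py 448.2 -249.2 2 168.2 1;python3 - <<'E'
from m import *
f=grab("wrist","pics/w21.png")
E
```

```text
t 28.05 pos [ 448.9 -249.8   19.4] rot [-1.7995e+02  1.7000e-01  1.6816e+02] w 76.9 F [ 0.7  0.5 -0.2]
d world [ -0.7   0.6 -17.4] rotvec [-0.001  0.003 -0.001] lin total cm (cur frame) [0.09 0.04 1.74]
rot row [-0.001, 0.003, -0.001]
lin [[0.1, 0.0, 1.7]]
```

View pics/w21.png

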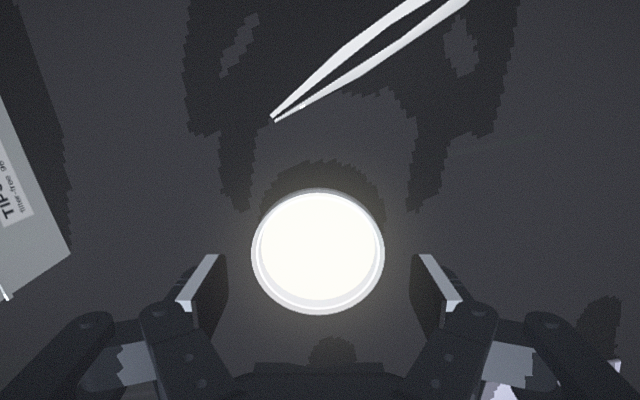

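Call:
play_rows(rot=[[0, 0, 0], [0, 0, 0], [0, 0, 0], [0, 0, 0]], linear=[[0.1, 0, 0.6], [0, 0, 0.6], [0, 0, 0.5], [0, 0, 0]], hand=[80, 80, 80, 80])

```text
t: 28.5
tool_pos: [448.7, -250.0, 2.0]
tool_rot: [-179.9, 0.3, 168.2]
force: [-0.4, 0.1, -0.3]
gripper_width: 68.3
```

```bash
python3 nav.py 448.2 -249.2 0 168.2 1;python3 - <<'E'
from m import *
f=grab("wrist","pics/w22.png"); f=grab("scene"); show(f,300,200,440,305,5.6,"pics/s22.png")
E
```

```text
t 28.5 pos [ 448.7 -250.     2. ] rot [-179.92    0.26  168.16] w 68.3 F [-0.4  0.1 -0.3]
d world [-0.5  0.8 -2. ] rotvec [-0.001  0.004 -0.001] lin total cm (cur frame) [0.06 0.07 0.2 ]
rot row [-0.001, 0.004, -0.001]
lin [[0.1, 0.1, 0.2]]
```

View pics/w22.png

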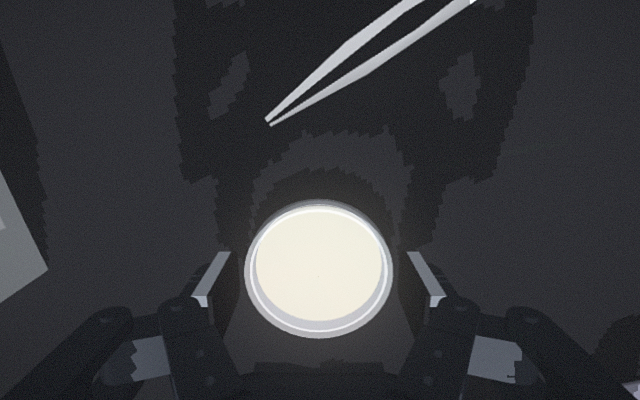

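View pics/s22.png

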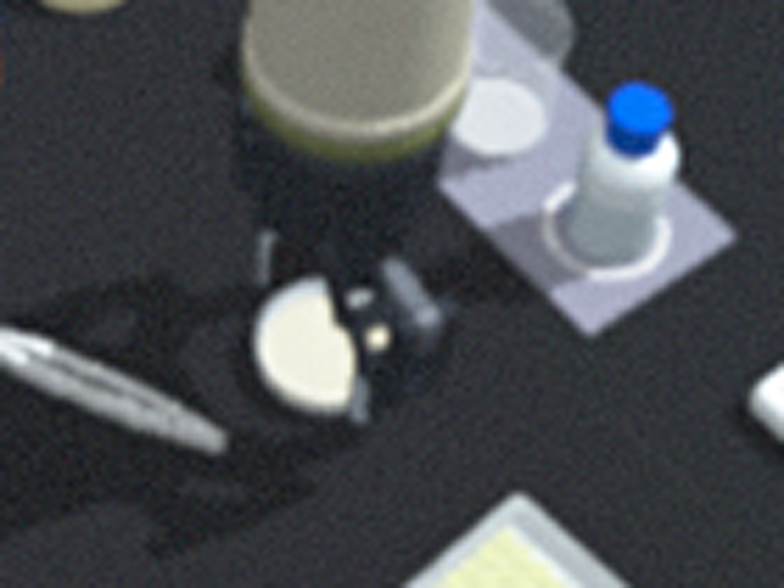

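Call:
play_rows(rot=[[0, 0.004, 0], [0, 0, 0], [0, 0, 0], [0, 0, 0], [0, 0, 0], [0, 0, 0], [0, 0, 0]], linear=[[0.1, 0, 0.2], [0, 0, 0], [0, 0, 0], [0, 0, 0], [0, 0, 0], [0, 0, 0], [0, 0, 0]], hand=[80, 55, 55, 55, 55, 55, 55], newtons=30)

```text
t: 29.3
tool_pos: [448.8, -250.6, 1.7]
tool_rot: [-179.9, 0.1, 168.2]
force: [0.1, 1.0, -0.1]
gripper_width: 55.6
```

```bash
python3 nav.py 448.2 -249.2 0 168.2 1;python3 - <<'E'
from m import *
f=grab("wrist","pics/w23.png")
E
```

```text
t 29.3 pos [ 448.8 -250.6    1.7] rot [-1.7986e+02  1.5000e-01  1.6817e+02] w 55.6 F [ 0.1  1.  -0.1]
d world [-0.6  1.4 -1.7] rotvec [-0.002  0.003 -0.001] lin total cm (cur frame) [0.09 0.13 0.17]
rot row [-0.002, 0.003, -0.001]
lin [[0.1, 0.1, 0.2]]
```

View pics/w23.png

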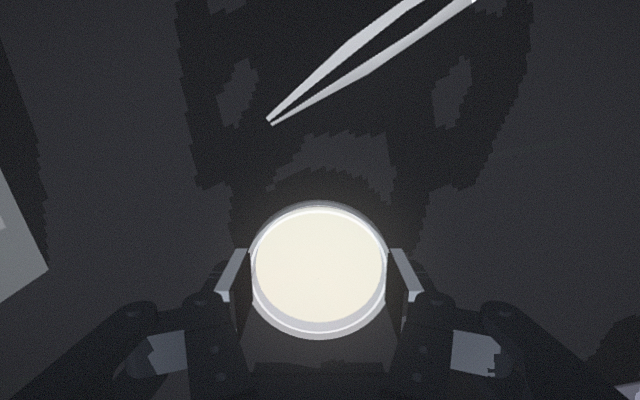

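Call:
play_rows(rot=[[0, 0, 0], [0, 0, 0], [0, 0, 0], [0, 0, 0], [0, 0, 0], [0, 0, 0], [0, 0, 0], [0, 0, 0]], linear=[[0, 0, -0.5], [0, 0, -1], [0, 0, -2], [0, 0, -3], [0, 0, -3], [0, 0, -3], [0, 0, -1], [0, 0, 0]], hand=[52, 52, 52, 52, 52, 52, 52, 52])

```text
t: 30.15
tool_pos: [448.0, -249.8, 145.6]
tool_rot: [-179.9, 0.2, 168.2]
force: [0.5, 0.0, -1.4]
gripper_width: 55.9
```

```bash
python3 nav.py 561 169.6 140 168.2 14;python3 - <<'E'
from m import *
f=grab("wrist","pics/w24.png")
E
```

```text
t 30.15 pos [ 448.  -249.8  145.6] rot [-1.7985e+02  1.7000e-01  1.6817e+02] w 55.9 F [ 0.5  0.  -1.4]
d world [113.  419.4  -5.6] rotvec [-0.003  0.003 -0.001] lin total cm (cur frame) [-2.46 43.37  0.45]
rot row [-0.0, 0.0, -0.0]
lin [[-0.2, 3.1, 0.0], [-0.2, 3.1, 0.0], [-0.2, 3.1, 0.0], [-0.2, 3.1, 0.0], [-0.2, 3.1, 0.0], [-0.2, 3.1, 0.0], [-0.2, 3.1, 0.0], [-0.2, 3.1, 0.0], [-0.2, 3.1, 0.0], [-0.2, 3.1, 0.0], [-0.2, 3.1, 0.0], [-0.2, 3.1, 0.0], [-0.2, 3.1, 0.0], [-0.2, 3.1, 0.0]]
```

View pics/w24.png

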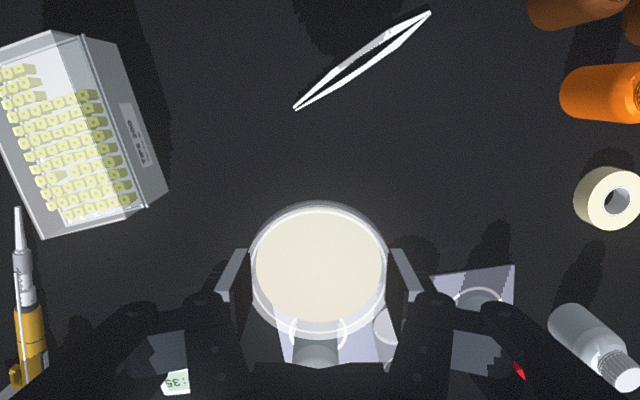

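The dish is held level. I'll carry it to above the fixed dish.

Call:
play_rows(rot=[[0, 0, 0], [0, 0, 0], [0, 0, 0], [0, 0, 0], [0, 0, 0], [0, 0, 0], [0, 0, 0], [0, 0, 0], [0, 0, 0], [0, 0, 0]], linear=[[-0.2, 2, 0], [-0.2, 3, 0], [-0.2, 3.1, 0], [-0.2, 3.1, 0], [-0.2, 3.1, 0], [-0.2, 3.1, 0], [-0.2, 3.1, 0], [-0.2, 3.1, 0], [-0.2, 3.1, 0], [-0.2, 3.1, 0]], hand=[52, 52, 52, 52, 52, 52, 52, 52, 52, 52])

```text
t: 31.2
tool_pos: [520.6, 47.0, 124.9]
tool_rot: [-179.8, -1.3, 167.7]
force: [0.0, 0.2, 0.2]
gripper_width: 55.4
```

```bash
python3 nav.py 561 169.6 130 168.2 5
```

```text
t 31.2 pos [520.6  47.  124.9] rot [-179.84   -1.34  167.73] w 55.4 F [0.  0.2 0.2]
d world [ 40.4 122.6   5.1] rotvec [-0.003 -0.023 -0.008] lin total cm (cur frame) [-1.33 12.83 -0.57]
rot row [-0.001, -0.005, -0.002]
lin [[-0.3, 2.6, -0.1], [-0.3, 2.6, -0.1], [-0.3, 2.6, -0.1], [-0.3, 2.6, -0.1], [-0.3, 2.6, -0.1]]
```

Call:
play_rows(rot=[[0, -0.006, -0.002], [0, -0.006, -0.002], [0, -0.006, -0.002], [0, -0.005, -0.002], [0, 0, 0], [0, 0, 0], [0, 0, 0]], linear=[[-0.3, 2.8, -0.2], [-0.3, 2.8, -0.2], [-0.3, 2.8, -0.2], [-0.3, 2.3, -0.2], [0, 0.8, 0], [0, 0, 0], [0, 0, 0]], hand=[52, 52, 52, 52, 52, 52, 52])

```text
t: 31.9
tool_pos: [549.1, 163.8, 117.5]
tool_rot: [-179.4, -1.1, 168.5]
force: [0.0, -0.7, -0.2]
gripper_width: 55.6
```

```bash
python3 nav.py 561 169.6 60 168.2 1;python3 - <<'E'
from m import *
f=grab("wrist","pics/w25.png")
E
```

```text
t 31.9 pos [549.1 163.8 117.5] rot [-179.45   -1.13  168.48] w 55.6 F [ 0.  -0.7 -0.2]
d world [ 11.9   5.8 -57.5] rotvec [-0.01  -0.02   0.005] lin total cm (cur frame) [-1.16  0.86  5.72]
rot row [-0.01, -0.02, 0.005]
lin [[-1.2, 0.9, 5.7]]
```

View pics/w25.png

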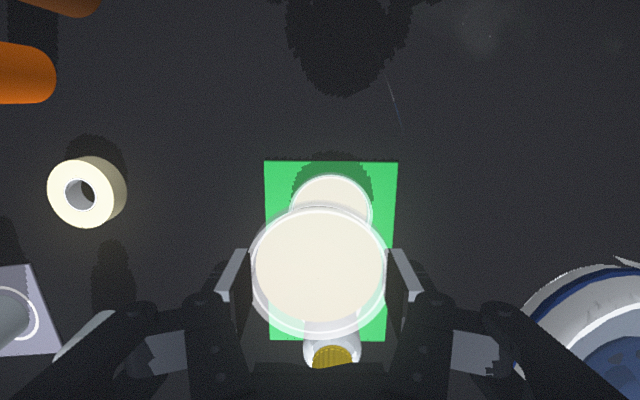

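Call:
play_rows(rot=[[-0.01, -0.02, 0.004], [0, 0, 0], [0, 0, 0], [0, 0, 0], [0, 0, 0], [0, 0, 0]], linear=[[-1.0, 0.7, 0], [0, 0, 1], [0, 0, 2], [0, 0, 2], [0, 0, 0.5], [0, 0, 0]], hand=[52, 52, 52, 52, 52, 52])

```text
t: 32.55
tool_pos: [562.1, 164.5, 59.3]
tool_rot: [179.9, 0.2, 167.9]
force: [-0.0, -0.1, -1.3]
gripper_width: 55.7
```

```bash
python3 nav.py 560.7 169.7 30 168.2 1;python3 - <<'E'
from m import *
f=grab("wrist","pics/w26.png")
E
```

```text
t 32.55 pos [562.1 164.5  59.3] rot [179.93   0.21 167.89] w 55.7 F [-0.  -0.1 -1.3]
d world [ -1.4   5.2 -29.3] rotvec [ 0.001  0.004 -0.005] lin total cm (cur frame) [0.26 0.47 2.93]
rot row [0.001, 0.004, -0.005]
lin [[0.3, 0.5, 2.9]]
```

View pics/w26.png

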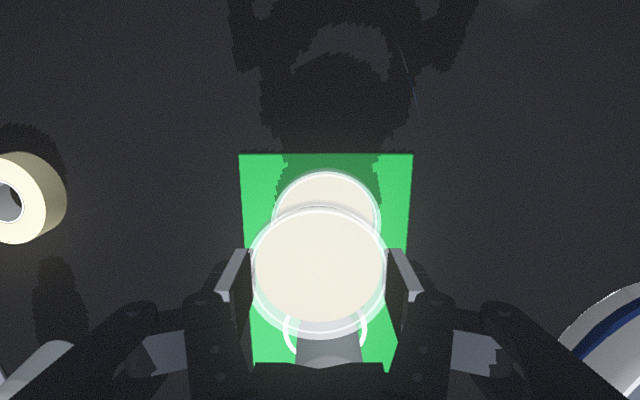

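Call:
play_rows(rot=[[0, 0.004, -0.005], [0, 0, 0], [0, 0, 0], [0, 0, 0], [0, 0, 0]], linear=[[0.2, 0.4, 0.2], [0, 0, 0.8], [0, 0, 1], [0, 0, 0.5], [0, 0, 0]], hand=[52, 52, 52, 52, 52])

```text
t: 33.1
tool_pos: [563.0, 169.7, 35.4]
tool_rot: [179.8, 0.2, 168.2]
force: [-0.3, -0.5, 0.3]
gripper_width: 55.9
```

```bash
python3 nav.py 560.7 169.7 20 168.2 1;python3 - <<'E'
from m import *
f=grab("wrist","pics/w27.png")
E
```

```text
t 33.1 pos [563.  169.7  35.4] rot [179.82   0.21 168.2 ] w 55.9 F [-0.3 -0.5  0.3]
d world [ -2.3  -0.  -15.4] rotvec [0.003 0.004 0.   ] lin total cm (cur frame) [ 0.23 -0.05  1.54]
rot row [0.003, 0.004, 0.0]
lin [[0.2, -0.1, 1.5]]
```

View pics/w27.png

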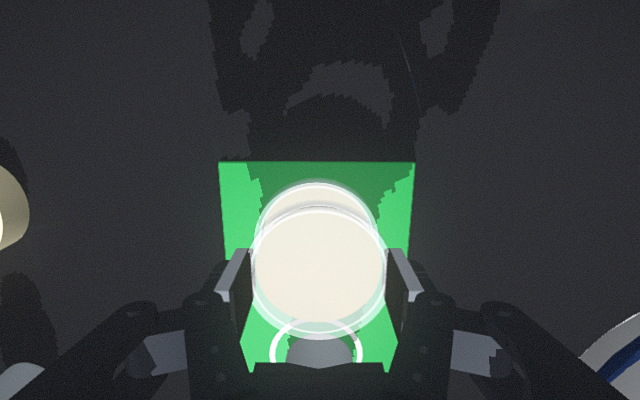

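Call:
play_rows(rot=[[0.003, 0.004, 0], [0, 0, 0], [0, 0, 0], [0, 0, 0], [0, 0, 0]], linear=[[0.2, -0.1, 0.2], [0, 0, 0.6], [0, 0, 0.4], [0, 0, 0.1], [0, 0, 0]], hand=[52, 52, 52, 52, 52])

```text
t: 33.65
tool_pos: [561.1, 169.2, 22.0]
tool_rot: [180.0, 0.0, 168.2]
force: [-0.2, 0.1, -1.0]
gripper_width: 55.6
```

```bash
python3 nav.py 560.7 169.7 16.5 168.2 1;python3 - <<'E'
from m import *
f=grab("wrist","pics/w28.png")
f=grab("scene"); show(f,250,110,350,180,8,"pics/s28.png")
E
```

```text
t 33.65 pos [561.1 169.2  22. ] rot [1.7999e+02 1.0000e-02 1.6820e+02] w 55.6 F [-0.2  0.1 -1. ]
d world [-0.4  0.5 -5.5] rotvec [0. 0. 0.] lin total cm (cur frame) [0.05 0.05 0.55]
rot row [0.0, 0.0, 0.0]
lin [[0.1, 0.0, 0.6]]
```

View pics/w28.png

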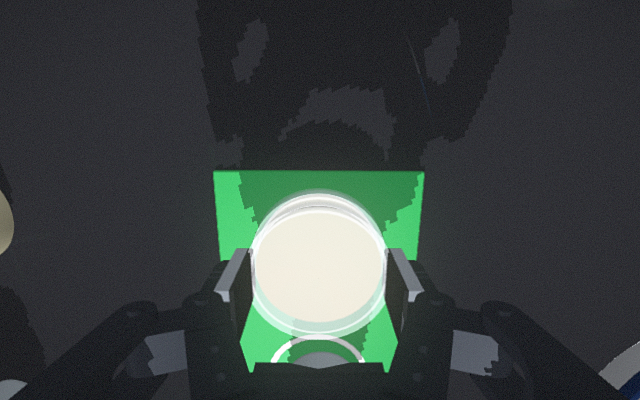

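View pics/s28.png

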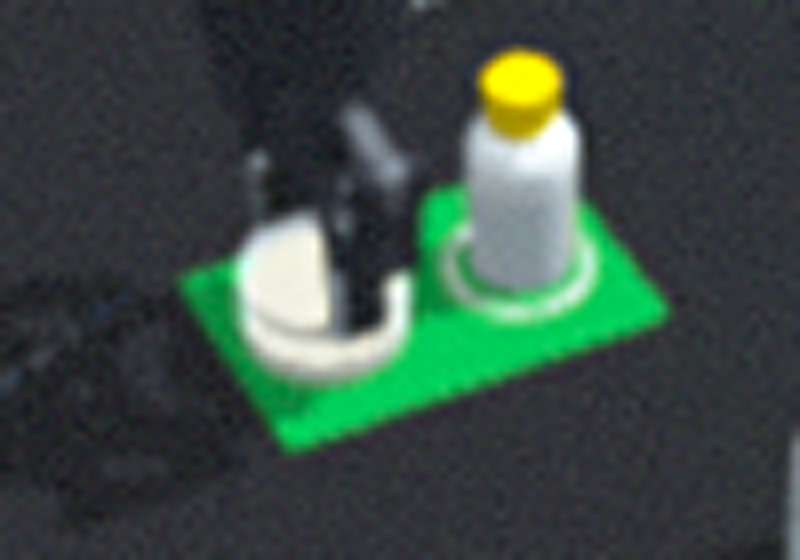

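The stack is lining up: columns 318 and 319, with the far rims converging. I'll lower the last 5 mm.

Call:
play_rows(rot=[[0, 0, 0], [0, 0, 0], [0, 0, 0]], linear=[[0, 0, 0.3], [0, 0, 0.2], [0, 0, 0]], hand=[52, 52, 52])

```text
t: 34.05
tool_pos: [561.6, 169.3, 17.4]
tool_rot: [180.0, 0.1, 168.2]
force: [0.2, -0.3, -0.8]
gripper_width: 55.6
```

Call:
play_rows(rot=[[0, 0, 0], [0, 0, 0]], linear=[[0, 0, 0.1], [0, 0, 0]], hand=[52, 52])

```text
t: 34.25
tool_pos: [561.9, 169.3, 16.6]
tool_rot: [180.0, 0.1, 168.2]
force: [-0.0, -0.2, -0.7]
gripper_width: 55.7
```

Call:
play_rows(rot=[[0, 0, 0], [0, 0, 0]], linear=[[0.1, 0, 0.1], [0, 0, 0]], hand=[52, 52])

```text
t: 34.45
tool_pos: [562.1, 169.3, 16.7]
tool_rot: [179.9, 0.2, 168.2]
force: [0.2, -0.4, 0.3]
gripper_width: 55.4
```

```bash
python3 nav.py 560.7 169.7 16.5 168.2 1;python3 - <<'E'
from m import *
f=grab("wrist","pics/w29.png")
f=grab("scene"); show(f,250,110,350,180,8,"pics/s29.png")
E
```

```text
t 34.45 pos [562.1 169.3  16.7] rot [179.93   0.24 168.2 ] w 55.4 F [ 0.2 -0.4  0.3]
d world [-1.4  0.4 -0.2] rotvec [0.001 0.004 0.   ] lin total cm (cur frame) [0.15 0.01 0.02]
rot row [0.001, 0.004, 0.0]
lin [[0.1, 0.0, 0.0]]
```

View pics/w29.png

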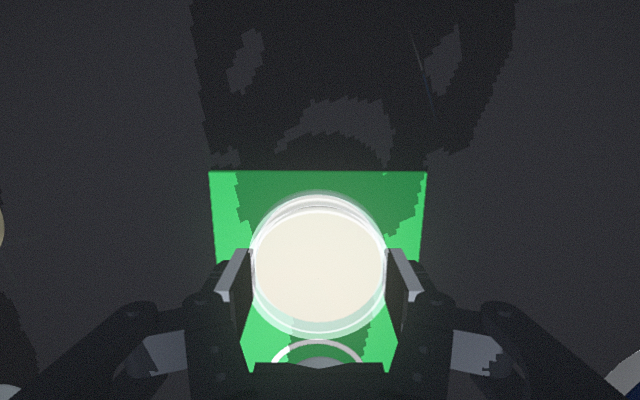

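View pics/s29.png

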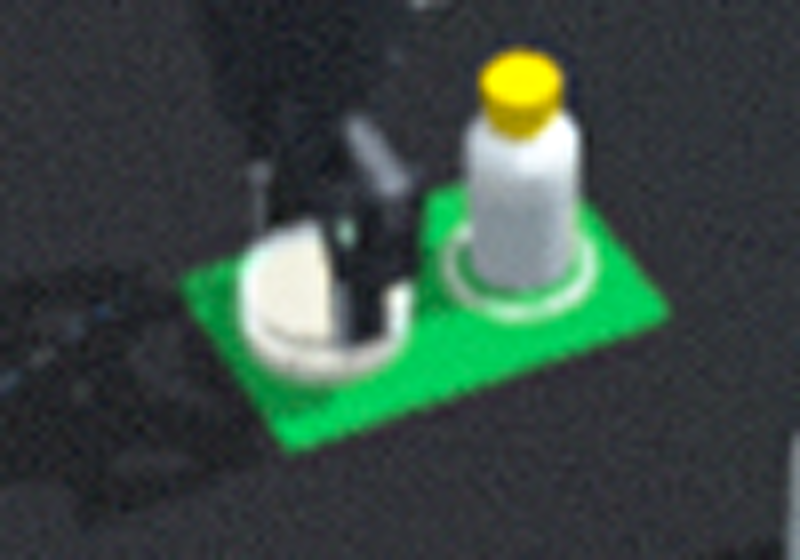

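Contact: z has stopped changing and the dish sits on the stack. I'll release and rise.

Call:
play_rows(rot=[[0, 0, 0], [0, 0, 0], [0, 0, 0], [0, 0, 0], [0, 0, 0]], linear=[[0, 0, 0], [0, 0, 0], [0, 0, 0], [0, 0, 0], [0, 0, 0]], hand=[85, 85, 85, 85, 85])

```text
t: 35.05
tool_pos: [561.2, 169.5, 15.7]
tool_rot: [180.0, 0.1, 168.2]
force: [-0.5, 0.3, 0.1]
gripper_width: 72.5
```

Call:
play_rows(rot=[[0, 0, 0], [0, 0, 0], [0, 0, 0], [0, 0, 0], [0, 0, 0], [0, 0, 0]], linear=[[0, 0, -1], [0, 0, -2], [0, 0, -3], [0, 0, -3], [0, 0, -3], [0, 0, 0]], hand=[85, 85, 85, 85, 85, 85])

```text
t: 35.65
tool_pos: [559.9, 169.2, 142.3]
tool_rot: [180.0, 0.0, 168.2]
force: [0.8, -0.3, 1.0]
gripper_width: 72.7
```

```bash
python3 nav.py 420 60 220 168.2 10;python3 - <<'E'
from m import *
f=grab("wrist","pics/w30.png")
E
```

```text
t 35.65 pos [559.9 169.2 142.3] rot [1.7999e+02 3.0000e-02 1.6821e+02] w 72.7 F [ 0.8 -0.3  1. ]
d world [-139.9 -109.2   77.7] rotvec [0. 0. 0.] lin total cm (cur frame) [ 11.46 -13.55  -7.78]
rot row [0.0, 0.0, 0.0]
lin [[1.1, -1.4, -0.8], [1.1, -1.4, -0.8], [1.1, -1.4, -0.8], [1.1, -1.4, -0.8], [1.1, -1.4, -0.8], [1.1, -1.4, -0.8], [1.1, -1.4, -0.8], [1.1, -1.4, -0.8], [1.1, -1.4, -0.8], [1.1, -1.4, -0.8]]
```

View pics/w30.png

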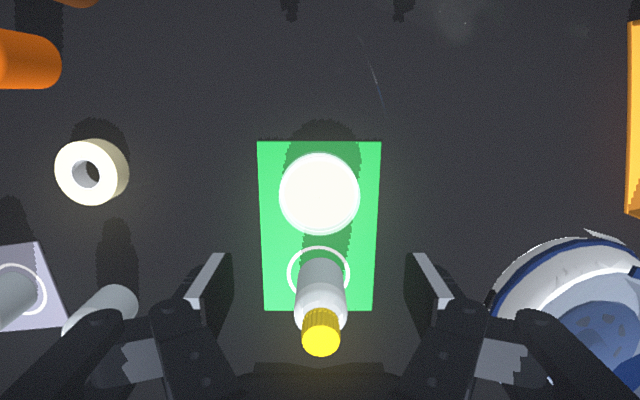

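The dish is stacked at (319,193). I'll move the arm out of view, to the left and back, for a final check.

Call:
play_rows(rot=[[0, 0, 0], [0, 0, 0], [0, 0, 0], [0, 0, 0], [0, 0, 0], [0, 0, 0], [0, 0, 0], [0, 0, 0], [0, 0, 0], [0, 0, 0]], linear=[[0, 0, -2], [1, 0, -2], [2, 2, -1], [2, 3, 0], [2, 3, 0], [2, 3, 0], [2, 3, 0], [2, 3, 0], [1, 2, 0], [0, 0, 0]], hand=[85, 85, 85, 85, 85, 85, 85, 85, 85, 85])

```text
t: 36.7
tool_pos: [452.6, 388.3, 184.2]
tool_rot: [-179.5, -0.7, 168.0]
force: [-0.2, -1.5, -0.2]
gripper_width: 72.6
```

Run:
```python
from m import *
f=grab("top","pics/tF.png"); show(f,180,120,420,270,3.3,"pics/tFc.png")
H=hsv(f).astype(int); h,s,v=H[...,0],H[...,1],H[...,2]
def fr(p,c,yaw):
    a=np.radians(yaw); d=np.array(p[:2])-c; return (np.array([[np.cos(a),np.sin(a)],[-np.sin(a),np.cos(a)]])@d).round(1)
W=(np.array([595.4,-204.9]),-3.4); P=(np.array([600.3,161.5]),-11.8)
for nm,m,M in (("red",((h<8)|(h>170))&(s>120)&(v>90),W),("blue",(h>98)&(h<128)&(s>110)&(v>80),W),("yel",(h>20)&(h<36)&(s>90)&(v>90),P)):
    for c,st in blobs(m,25):
        if 210<c[0]<420 and 140<c[1]<180: w=toworld(f,[c],89)[0]; print(nm,c,w.round(1),"mat",fr(w,*M))
for c,st in blobs((s<70)&(v>110),100):
    if 180<c[0]<460 and 130<c[1]<260: print("pale",c,st)
for n,(cx,cy) in (("top",(235,176)),):
    r=ring(f,cx,cy,(s<70)&(v>110),28,13); print("dish",r,fr(r[0][0],*P),fr(r[1],*P))
g=grab("scene","pics/sF.png"); show(g,240,80,440,230,4,"pics/sFc.png")
H=hsv(g).astype(int); s,v=H[...,1],H[...,2]
r=ring(g,289,146,(s<70)&(v>110),28,20); print("scene dish top",r, fr(r[0][0],*P))
print(monitor.observe()["tool_pos"])
```

```text
red [341.34 157.6 ] [ 599.1 -129.7   89. ] mat [-0.7 75.3]
blue [397.58 159.64] [ 590.6 -280.7   89. ] mat [ -0.3 -76. ]
yel [235.42 144.62] [640.7 153.6  89. ] mat [41.2  0.5]
pale [283.65 219.44] [     0      0    640    400 117513]
pale [241.18 150.85] [230 140  22  22 189]
pale [307.24 149.8 ] [300 142  15  17 193]
pale [364.75 164.31] [ 326  147   79   34 2178]
pale [438.3  160.84] [427 151  23  21 438]
pale [234.39 177.39] [223 166  23  23 412]
pale [297.56 194.75] [288 186  20  19 245]
pale [444.88 241.61] [ 428  219   34   47 1382]
pale [365.51 246.25] [347 237  39  19 194]
dish (((560.5289916992188, 168.63980102539062), 32.987449645996094), array([560.6771224, 169.092093 ]), np.int64(412)) [-40.4  -1.1] [-40.3  -0.7]
scene dish top (((568.5410766601562, 156.89801025390625), 48.750511169433594), array([558.5902762 , 162.61996131]), np.int64(366)) [-30.1 -11. ]
[453.62399836 385.96237931 184.16498308]
```

View pics/tFc.png

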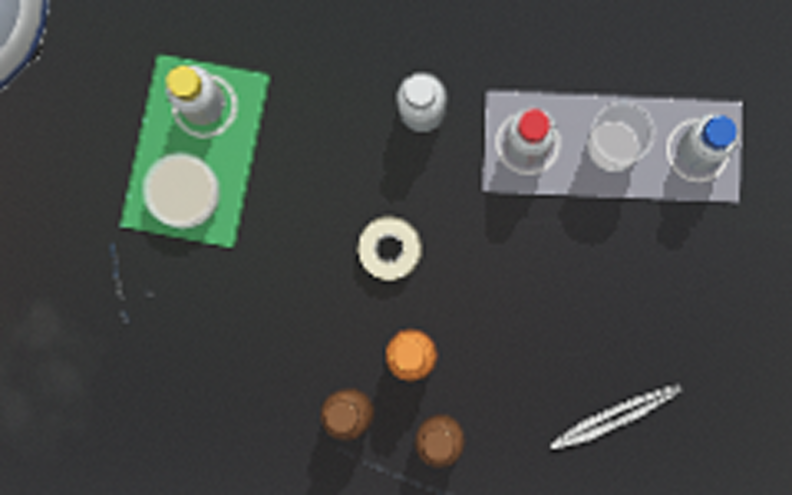

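View pics/sFc.png

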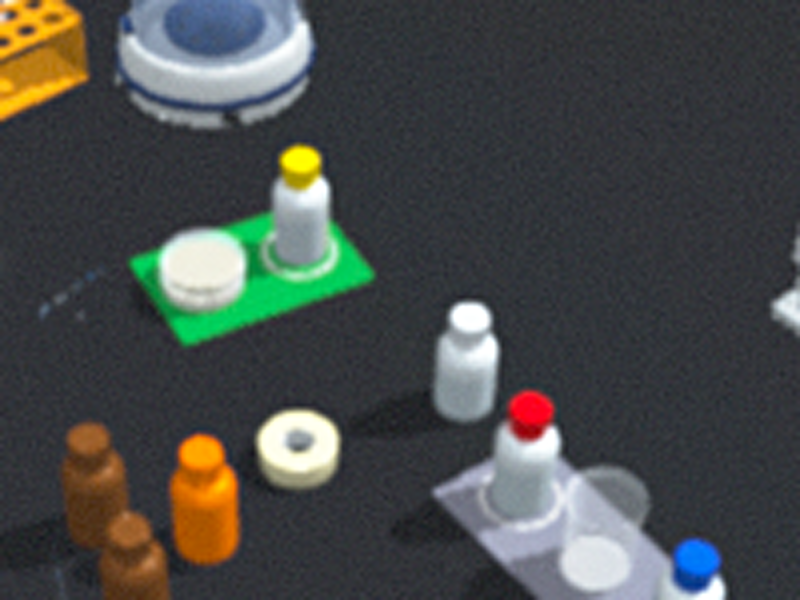

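Call:
play_rows(rot=[[0, 0, 0], [0, 0, 0], [0, 0, 0]], linear=[[0, 0, 0], [0, 0, 0], [0, 0, 0]], hand=[85, 85, 85])

```text
t: 37.1
tool_pos: [454.6, 382.9, 183.3]
tool_rot: [-179.4, -0.7, 167.7]
force: [-1.1, -0.8, 0.3]
gripper_width: 72.8
```

```bash
python3 -c "
from station import job_done, monitor
print(job_done(), monitor.observe()['t'])"
```

```text
the job is handed in; nothing more can be done
the job is handed in; nothing more can be done
```

The bench is set out and the job was handed in at about 37 s. All four pieces are in place, and no verdict was reported.

The last top-camera check gave these positions in the mat frames (calibration good to about 2 mm):

| Piece | Mat | Measured (x, y) mm | Target (x, y) mm |
|---|---|---|---|
| red bottle | grey | -0.7, 75.3 | 0, 75 |
| blue bottle | grey | -0.3, -76.0 | 0, -75 |
| yellow bottle | green | 41.2, 0.5 | 40, 0 |
| loose dish, on the fixed dish | green | -40.4, -1.1 | -40, 0 |

- **Upright:** in the final pictures the bottles stand straight and the dish lies flat.
- **Bystanders:** the white-capped bottle and tape roll show at exactly the same top-view pixels as at the start. The timer was visible in its place at the end, but I did not measure it before and after. I did not touch the brown and orange look-alikes.
- **Check that disagreed:** the angled scene camera put the dish at (-30, -11) mm. I discounted it because its colour mask also took in the dish side and the yellow bottle (fitted radius 49 mm instead of 31), and both the top and wrist views show the dish centred.

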